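# Crosswise drying tower on the blow-off station

## Task

Blow the rinsed carrier slats dry: first take the round tin off the aluminium blow-off plate and stand it upright on the square cork pad, then stack all the brown slats from the drain rack on the plate as an open crosswise tower, two to a layer: the bottom pair centred on the two dark marks, the next pair squarely across their end parts, just as far apart, and so on upwards (an odd last slat lies on top in either one of the two places of its layer). When the tower stands, press the blower's hinged pedal down to its stop, keep it there for a good second and let it spring back up. Leave the other things on the bench where they are.

Things in the scene. Friction and masses are not known exactly. Their poses are not given: they have to be found in the camera images.
- blow_plate: fixed aluminium plate, 10 mm thick, spanning x -75 to +115, y +-75 mm; origin on the bench under the middle of the stacking area, z up. On its top two dark marks, 120 mm long, run along x at y = +38 and -38 mm, centred at x = 0: the centre lines of the bottom slats. Along its far edge (x 96 to 112, y +-65 mm) a low dark air bar, top 32 mm above the bench.
- cork_pad: fixed square cork pad, 70x70 mm, 1.5 mm thick; origin at the centre of its underside on the bench. The tin belongs on it. About 100 mm beyond it is the front edge of the raised shelf (260 mm high) at the back of the bench, which runs about 17 degrees off the y axis (nearer the robot towards the right): a wide hand should lie along that edge there.
- tip_tin: small round closed tin, white with a red lid, 59 mm across, 23 mm high, 60 g, loose, standing on the blow-off plate at the start; origin at the centre of its underside, z up. Grasp across its 59 mm.
- drain_rack: fixed grey rack on four thin legs with a closed back, standing over the closed parts case, 140 (its x) by 264 (its y) mm, top 50 mm above the bench; the slats lie flat on it at the start, along its y, in two columns of up to three, rows 50 mm apart (about 28 mm between long sides); origin on the bench under its centre.
- pedal_pad (a point): top centre of the rubber tread (46x40 mm) of the blower's hinged spring pedal, the point to press straight down; moves with the pedal, 80 mm from its hinge, which is 20 mm above the bench at the far end of the 125x56 mm base. Up: about 48 mm above the bench; at the stop: 19 mm lower and 5 mm farther from the hinge. Takes about 4 N to start, 11 N at the stop; springs back.
- pedal (a joint): angle of the blower pedal in rad: 0 up (released), 0.25 at its lower stop.
- slat_0: brown phenolic slat, 120x22x12 mm (its x, y, z), 45 g, loose, with a brass eyelet near each end; origin at its very centre (6 mm above its underside), x along its length. All slats are alike; only 4 to 6 of them are present.
- slat_1: brown phenolic slat, 120x22x12 mm (its x, y, z), 45 g, loose, with a brass eyelet near each end; origin at its very centre (6 mm above its underside), x along its length. All slats are alike; only 4 to 6 of them are present.
- slat_2: brown phenolic slat, 120x22x12 mm (its x, y, z), 45 g, loose, with a brass eyelet near each end; origin at its very centre (6 mm above its underside), x along its length. All slats are alike; only 4 to 6 of them are present.
- slat_3: brown phenolic slat, 120x22x12 mm (its x, y, z), 45 g, loose, with a brass eyelet near each end; origin at its very centre (6 mm above its underside), x along its length. All slats are alike; only 4 to 6 of them are present.
- slat_4: brown phenolic slat, 120x22x12 mm (its x, y, z), 45 g, loose, with a brass eyelet near each end; origin at its very centre (6 mm above its underside), x along its length. All slats are alike; only 4 to 6 of them are present.
- slat_5: brown phenolic slat, 120x22x12 mm (its x, y, z), 45 g, loose, with a brass eyelet near each end; origin at its very centre (6 mm above its underside), x along its length. All slats are alike; only 4 to 6 of them are present.
- flux_bottle: bystander, to be left where it is: small brown bottle with black cap, 30 mm across, 73 mm tall; origin at the centre of its underside.
- camera_module: bystander, to be left where it is: black lens module on a 24x25 mm board; origin at the centre of its underside.
- adapter_sma: bystander, to be left where it is: small brass coax adapter, 10x22 mm; origin at the centre of its underside.
- kapton_roll: bystander, to be left where it is: roll of amber tape, 62 mm across, 12 mm high; origin at the centre of its underside.
- place_1a (a point): where the centre of a slat of layer 1 (bottom) belongs: 16 mm above the bench, slat lying along the plate's x axis, y = -38 mm in the plate's frame.
- place_1b (a point): where the centre of a slat of layer 1 (bottom) belongs: 16 mm above the bench, slat lying along the plate's x axis, y = +38 mm in the plate's frame.
- place_2a (a point): where the centre of a slat of layer 2 (second) belongs: 28 mm above the bench, slat lying along the plate's y axis, x = -38 mm in the plate's frame.
- place_2b (a point): where the centre of a slat of layer 2 (second) belongs: 28 mm above the bench, slat lying along the plate's y axis, x = +38 mm in the plate's frame.
- place_3a (a point): where the centre of a slat of layer 3 (third) belongs: 40 mm above the bench, slat lying along the plate's x axis, y = -38 mm in the plate's frame.
- place_3b (a point): where the centre of a slat of layer 3 (third) belongs: 40 mm above the bench, slat lying along the plate's x axis, y = +38 mm in the plate's frame.
Mind the look-alikes: they are no part of the job. Of the things that look like the cork_pad, the larger one is meant.

How it is judged:
By the outcome, as a careful person would: the job done as asked, in the order asked, and still so for the second after the job is handed in, with the robot touching nothing.
Of slat_0, slat_1, slat_2, slat_3, slat_4, slat_5 only 4 to 6 are there at a start; the rules pass over those that are not, and their reading is None.
At some moment in a run one of tip_tin may be knocked a few centimetres aside while the robot is not near it.
Once in a run the grip may slacken for a moment while it holds something.
It also fails if it takes over 210 s, if anything falls off the work surface, if the arm or the gripper's body presses on something with over 40 N, if the wrist force passes 120 N, or if a joint passes its speed limit or range.

## Robot

A 6-joint arm with a two-finger parallel gripper is mounted at the origin on a cart in front of the work surface, level with it; the furniture and walls round the work are solid. World frame = base frame: x ahead of the robot, y to its left, z up, the work surface at z = 0. Lengths are in mm, angles in rad, forces in N, time in s.
With the tool pointing down it reaches from about 325 to 775 mm from the base axis. Payload 5.5 kg.
Tool frame: the origin (TCP) lies on the front face of the gripper's body, between the roots of the fingers; the fingertips stand 80 mm ahead of it and the grasp point (between the pads) lies 61 mm ahead of it (tcp_to_grasp is the distance from the TCP to the grasp point, in mm); z points along the fingers, y is the line along which they close (so a half turn about z gives the same grasp; the last joint's range is limited). The gripper opens to 88 mm and grips with 3 to 60 N. Pads are 20 mm wide; open, the fingers measure 115 mm over their backs; the gripper's body (75 mm by 178 mm) begins 61 mm behind the grasp point.
Start: joints at [1.284, 0.091, 1.231, -0, 1.82, -0.057], TCP at [136.673, 584.241, 302.631] pointing down, gripper open.
Joint ranges: [-2.87, 2.87], [-0.86, 2.18], [0.17, 2.46], [-1.51, 4.65], [0.06, 2.69], [-2.65, 2.65]. Speed limits (rad/s): [2.57, 2.57, 3.01, 3.14, 3.14, 3.14].

## Interface

Orientations are given as [roll, pitch, yaw] about the fixed x, y, z axes, in that order (R = Rz(yaw) Ry(pitch) Rx(roll)).
In Python, from bench import * gives the robot as it stands.
- The arm moves only by the tool play_rows, never from a script. Its argument "rows" is one flat list of numbers, 7 for each row, row after row: the shift along the tool's x, y, z in mm, then the turn, a rotation vector about the tool's x, y, z in rad, then the closure, from -1 (fully open) to 1 (shut), so that 0 is half open. In form: [tx, ty, tz, rx, ry, rz, gripper, tx, ty, tz, rx, ry, rz, gripper, ...]. A call has 1 to 12 rows; each row is the pose to reach, as a shift and turn from the pose commanded when the call began, along the tool's axes at that moment; what a row does not reach only later rows make up. A row lasts 1/12 s, in which the tool goes at most 41.7 mm and 7.16 degrees, less where a joint would pass 70% of its speed; a pose out of reach is approached as far as the arm can. A call with a gripper value outside its range is refused whole. The fingers move at their own pace and stop on an object; the grip force is fixed at half the most. Time passes only in rows, so rows that repeat a pose let the fingers close. It gives the time, the measured TCP pose, the force, the opening and the grip force at its end, in the units of the state.
- read_state(): the state, without advancing time (a new reading comes with each control period).
- capture(name): name is "scene" or "side" or "wrist"; returns the picture (480x640x3 uint8, red, green, blue); there is no depth.
- camera_model(name): a dict with "intrinsics" (3x3 intrinsics, pixels), "world_to_cam" (4x4, takes a point from world to camera coordinates). Camera axes: x right, y up, looking along -z (the intrinsics and any distortion apply to the point x, -y, -z); pixel columns grow to the right and rows downward; lengths in mm; the calibration is good to about 2 mm. A picture is of the moment at which its call begins: read the wrist's pose just before it. camera_model takes no time and is no camera call; for the wrist camera it gives the pose at the moment of the call.
- finish_job(): hands the job in; it is judged then, once.
Trained networks look in the newest picture that a camera, given by its name, has taken for a name from the list of things; names that differ only in an ending like _2 or _b are one class to them, and where a whole thing is asked for, a point or a joint stands for the part that bears it (a point fixed in the world has none). Each returns a list of dicts, best first, with "p" (0 to 1); they miss things now and then, are a little off and sometimes report something else, mostly with a low value. They report only what shows in the picture. A call takes as long as a camera call. They do not tell look-alikes from the thing itself.
- recognise(camera, label): "point" ([x, y, z] in mm, in world coordinates, good to about 4 mm: the middle of the surface that is visible of it).
The state is a dict: "time_s": time; "joints": joint angles; "qd": joint speeds; "joint_torque": joint torques, N m; "eef_pos": TCP position; "tcp_rot": TCP orientation; "force": force on the tool from outside, world axes, zero at the start; "torque": the same for the moment, N m; "opening": finger opening in mm; "grasp_force": force on a finger pad.
Only numpy, scipy, OpenCV 4.12 (cv2) and the standard library are available. Lean on these libraries where they do the work, as an engineer would, in place of code of your own. Each camera call takes 0.05 s, during which the arm holds its last target. There are 200 camera calls.

## Working session

There is one attempt and no reset: what is moved stays moved. The work goes in short steps, Python scripts to look and compute and a tool call to move; the robot and the scene stay as the last step left them, time stands still between calls to the robot, and variables do not carry over. Pictures are saved under pics/ and viewed, at most 14 in all, crops included, and the job is handed in when it is done.

Besides the shell and the picture viewer there is one more tool, called after ">>>" by a JSON object that holds its "op" and its "data". play_rows: Moves the arm, as the interface text tells. Its arguments: {"type":"object","properties":{"rows":{"type":"array","items":{"type":"number"}}},"required":["rows"]}

```bash
ls; mkdir -p pics
python3 - <<'E'
from bench import *
import cv2,numpy as np
s=read_state(); print(s)
for n in("scene","side","wrist"):
    im=capture(n); cv2.imwrite(f"pics/{n}0.png",im[:,:,::-1])
    m=camera_model(n); print(n,m)
for c in("scene","side"):
    for l in("blow_plate","cork_pad","tip_tin","drain_rack","pedal_pad","slat_0","flux_bottle","kapton_roll","camera_module","adapter_sma"):
        print(c,l,[(np.round(r["point"]).tolist(),round(r["p"],2)) for r in recognise(c,l)])
E
```

```text
pics
{'time_s': 0.0, 'joints': array([ 1.28429730e+00,  9.18870143e-02,  1.23186462e+00, -6.04938376e-06,
        1.81978755e+00, -5.67024559e-02]), 'qd': array([-0.00055653,  0.00033021, -0.0001341 , -0.00014341, -0.00017367,
       -0.0007969 ]), 'joint_torque': array([ 4.14655028e-05, -4.46448255e+01, -4.06442821e+01,  6.97198603e-02,
        2.93473375e-02, -1.16448714e-04]), 'eef_pos': array([136.6351038 , 584.10004819, 301.50187419]), 'tcp_rot': array([-3.13964892e+00, -1.04457583e-04,  2.91179450e+00]), 'force': array([-1.43528272, -0.00935714, -0.42264631]), 'torque': array([ 0.02447149, -0.03543138, -0.01577732]), 'grasp_force': 0.0, 'opening': 87.609445997776}
scene {'intrinsics': array([[622.74435662,   0.        , 323.3813878 ],
       [  0.        , 622.74435662, 248.71517059],
       [  0.        ,   0.        ,   1.        ]]), 'world_to_cam': array([[-7.00032531e-01, -7.13915643e-01, -1.67006392e-02,
         3.54469775e+02],
       [ 5.41530002e-01, -5.45953876e-01,  6.39280551e-01,
        -3.68615588e+02],
       [-4.65510164e-01,  4.38473284e-01,  7.68792213e-01,

[... 1887 characters left out ...]
side blow_plate [([415.0, -287.0, 9.0], 0.63), ([489.0, -24.0, 61.0], 0.46)]
side cork_pad [([602.0, 22.0, 9.0], 0.92), ([660.0, 273.0, 1.0], 0.7)]
side tip_tin [([434.0, -301.0, 31.0], 0.77)]
side drain_rack [([500.0, -79.0, 49.0], 0.66)]
side pedal_pad [([652.0, 165.0, 37.0], 0.9)]
side slat_0 [([437.0, -126.0, 66.0], 0.9), ([542.0, 2.0, 63.0], 0.82), ([436.0, -25.0, 62.0], 0.79), ([486.0, -22.0, 59.0], 0.63), ([480.0, -119.0, 59.0], 0.52), ([531.0, -124.0, 69.0], 0.51)]
side flux_bottle [([695.0, 99.0, 45.0], 0.95)]
side kapton_roll [([697.0, -48.0, 15.0], 0.66)]
side camera_module [([619.0, -118.0, 3.0], 0.44)]
side adapter_sma [([418.0, -289.0, 7.0], 0.7), ([481.0, -121.0, 59.0], 0.64)]
```

View pics/scene0.png

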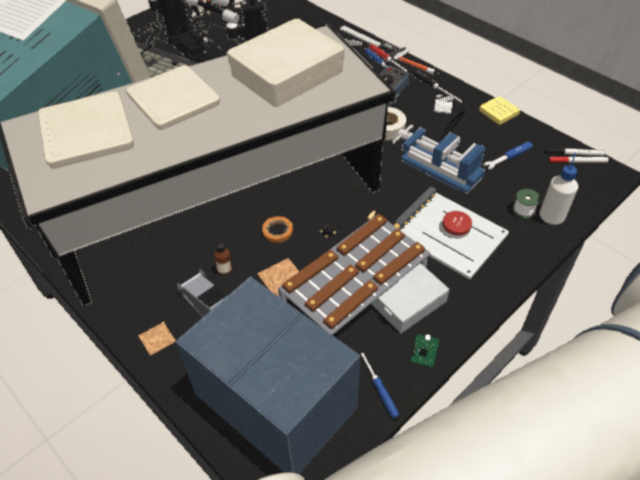

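View pics/side0.png

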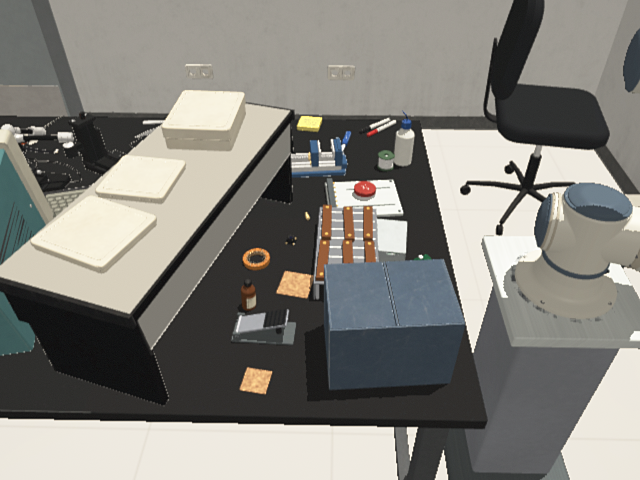

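Run:
```python
import cv2,numpy as np
a=cv2.imread("pics/scene0.png");b=cv2.imread("pics/side0.png")
c1=cv2.resize(a[180:330,260:520],None,fx=3,fy=3,interpolation=cv2.INTER_CUBIC)
cv2.imwrite("pics/c1.png",c1)
c2=cv2.resize(b[170:400,220:420],None,fx=2.6,fy=2.6,interpolation=cv2.INTER_CUBIC)
c3=cv2.resize(a[240:360,130:280],None,fx=1.8,fy=1.8,interpolation=cv2.INTER_CUBIC)
o=np.zeros((600,800,3),np.uint8);o[:598,:520]=c2[:598];o[:216,530:800]=c3
cv2.imwrite("pics/c2.png",o)
```

```text
(no output)
```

View pics/c1.png

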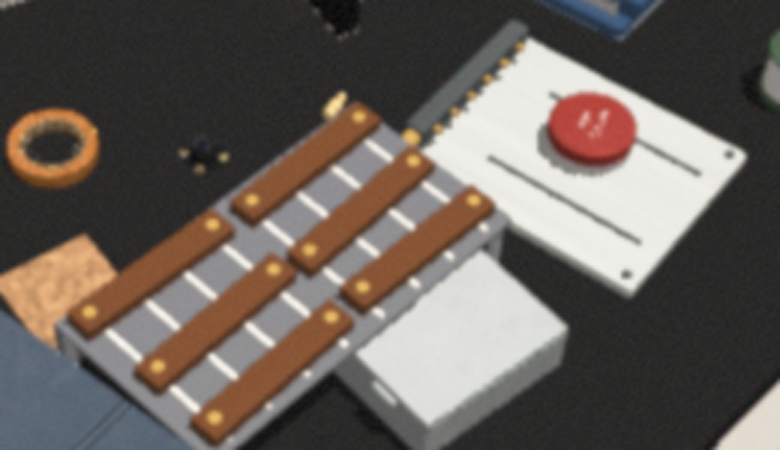

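View pics/c2.png

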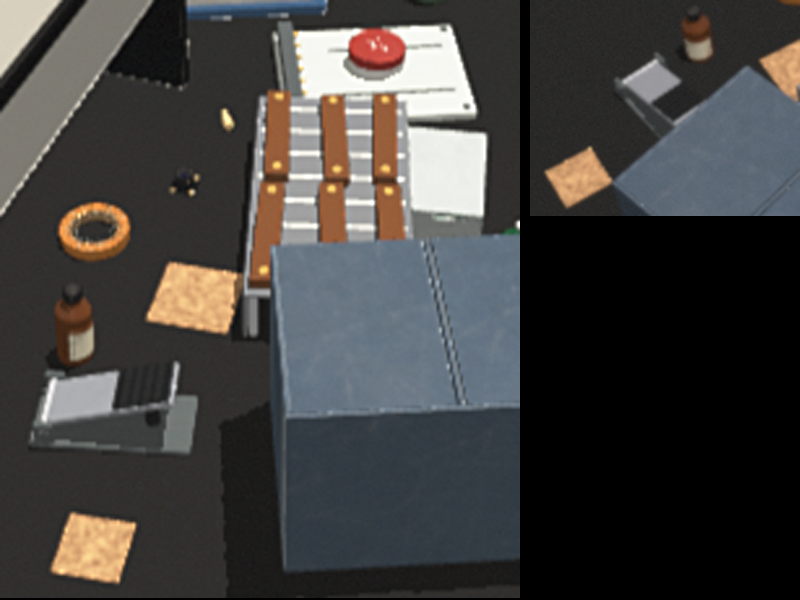

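```bash
cat > h.py <<'E'
from bench import *
import cv2,numpy as np
F=np.diag([1,-1,-1.])
def ray(m,p):
    K=m["intrinsics"];T=np.array(m["world_to_cam"]);R=T[:3,:3];t=T[:3,3]
    return -R.T@t, R.T@(F@np.linalg.solve(K,[p[0],p[1],1.]))
def onz(m,p,z):
    c,d=ray(m,p); return c+d*(z-c[2])/d[2]
def proj(m,X):
    K=m["intrinsics"];T=np.array(m["world_to_cam"])
    X=np.atleast_2d(X); q=(F@(T[:3,:3]@X.T+T[:3,3:])); u=K@q; return (u[:2]/u[2]).T
def tri(obs):
    A=np.zeros((3,3));b=np.zeros(3)
    for m,p in obs:
        c,d=ray(m,p);d=d/np.linalg.norm(d);P=np.eye(3)-np.outer(d,d);A+=P;b+=P@c
    return np.linalg.solve(A,b)
E
python3 - <<'E'
from h import *
np.set_printoptions(precision=1,suppress=True)
S=camera_model("scene");D=camera_model("side")
c1=lambda p:((p[0]+.5)/3-.5+260,(p[1]+.5)/3-.5+180)
c2=lambda p:((p[0]+.5)/2.6-.5+220,(p[1]+.5)/2.6-.5+170)
print("marks");
for p in[(550,94),(700,174),(488,157),(640,243)]:print(onz(S,c1(p),10))
print("slats")
for n,a,b in[("A",(89,312),(213,224)),("B",(251,200),(359,117)),("C",(157,366),(273,269)),("D",(310,249),(413,160)),("E",(214,417),(331,317)),("F",(362,287),(473,200))]:
    u=onz(S,c1(a),62)[:2];v=onz(S,c1(b),62)[:2];print(n,(u+v)/2,np.degrees(np.arctan2(*(u-v)[::-1])),np.linalg.norm(u-v))
for P in([(170,263),(240,272),(230,331),(148,318)],[(70,514),(135,522),(120,582),(52,573)]):
    Q=np.array([onz(D,c2(p),1.5) for p in P]);print("pad",Q[:,:2].tolist(),Q.mean(0),[np.linalg.norm(Q[i]-Q[i-1]) for i in range(4)])
print("tin lid",onz(S,c1((592,127)),33))
for p in[(119,372),(178,364),(172,405),(115,410)]:print("tread",onz(D,c2(p),48))
for p in[(35,450),(195,452),(198,396)]:print("base",onz(D,c2(p),5))
print("box",tri([(S,(252,280)),(D,(325,263))]),tri([(S,(178,345)),(D,(330,326))]),tri([(S,(359,352)),(D,(459,261))]))
print("shelf front edge top: ",tri([(S,(388,97)),(D,(294,110))]),tri([(S,(38,215)),(D,(132,290))]))
print("rack",[onz(S,c1(p),50) for p in [(508,217),(60,322),(225,450)]], onz(D,c2((262,95)),50),onz(D,c2((405,95)),50))
print("case",[onz(S,c1(p),35) for p in [(485,253),(567,325),(426,418)]])
E
```

```text
marks
[ 483.5 -328.4   10. ]
[ 366.1 -341.1   10. ]
[ 476.6 -253.    10. ]
[ 358.6 -265.    10. ]
slats
A [539.3  -0.2] 87.43367396602231 100.87368843239774
B [ 533.6 -131.5] 89.66251593975277 100.32740333805853
C [484.9  -1.4] 91.01029655124749 99.98614711937985
D [ 482.  -128.5] 91.79217068206813 99.58327919972677
E [435.5   0.2] 90.49745175577317 99.74819413822168
F [ 436.4 -129.5] 88.16822591794944 100.14404707963782
pad [[624.3839878830536, -18.137691545289044], [562.5254327346196, -8.404121241351163], [568.0608118482718, 61.50666862815797], [637.741254220058, 48.31326850557002]] [598.2  20.8   1.5] [np.float64(67.78013466848925), np.float64(62.61967131751452), np.float64(70.12958692385489), np.float64(70.91847330507417)]
pad [[677.3163699219151, 246.65043816346463], [628.8761426952425, 252.49343546115142], [634.561645695753, 302.90637814146123], [683.4573985078799, 296.7719147096326]] [656.1 274.7   1.5] [np.float64(50.49628345989141), np.float64(48.79135406188734), np.float64(50.73253131923359), np.float64(49.279065379337936)]
tin lid [ 433.2 -305.2   33. ]
tread [648.2 149.2  48. ]
tread [603.7 140.1  48. ]
tread [605.2 180.7  48. ]
tread [647.3 186.5  48. ]
base [711.1 191.5   5. ]
base [588.8 190.5   5. ]
base [590.  135.2   5. ]
box [528.6 134.5 169.8] [515.5 288.6 171.4] [294.1 134.9 198. ]
shelf front edge top:  [ 609.2 -272.3  268.2] [803.4 322.7 274.8]
rack [array([ 415.7, -192.9,   50. ]), array([555.5,  62.2,  50. ]), array([420.2,  56. ,  50. ])] [ 548.5 -198.6   50. ] [ 412.5 -201.9   50. ]
case [array([ 413.8, -170.6,   35. ]), array([ 342.1, -162.5,   35. ]), array([358.6, -50.3,  35. ])]
```

```bash
cat >> h.py <<'E'
import json
def plan(p0,y0,wps):
    "commanded pose p0,yaw y0; wps: (x,y,z,yaw) in turn, one call each"
    p0=np.array(p0,float)
    for w in wps:
        d=np.array(w[:3])-p0;c,s=np.cos(y0),np.sin(y0)
        n=max(np.linalg.norm(d)/41.7,abs(w[3]-y0)/0.125)
        print("->",w,"rows",round(n,1),":",np.round([c*d[0]+s*d[1],s*d[0]-c*d[1],-d[2]],1).tolist(),"rz",round(-(w[3]-y0),3))
        p0=np.array(w[:3],float);y0=w[3]
E
python3 - <<'E'
from h import *
m=camera_model("wrist");T=m["world_to_cam"];c=-T[:3,:3].T@T[:3,3];print("cam",c,"view",-T[2,:3])
plan((136.67,584.24,302.63),2.912,[(400,250,340,2.83),(420,-200,340,2.83),(420,-230,260,2.83)])
E
```

```text
cam [ 57.52898373 603.60673466 384.49969459] view [ 0.29281466 -0.06908466 -0.95367022]
-> (400, 250, 340, 2.83) rows 10.2 : [-332.5, -265.5, -37.4] rz 0.082
-> (420, -200, 340, 2.83) rows 10.8 : [-157.0, -422.2, -0.0] rz -0.0
-> (420, -230, 260, 2.83) rows 2.0 : [-9.2, -28.6, 80.0] rz -0.0
```

>>> {"op": "play_rows", "data": {"rows": [-100,-80,-37,0,0,0.04,-1,-200,-160,-37,0,0,0.08,-1,-333,-265,-37,0,0,0.08,-1,-333,-265,-37,0,0,0.08,-1,-333,-265,-37,0,0,0.08,-1,-333,-265,-37,0,0,0.08,-1,-333,-265,-37,0,0,0.08,-1,-333,-265,-37,0,0,0.08,-1,-333,-265,-37,0,0,0.08,-1,-333,-265,-37,0,0,0.08,-1,-333,-265,-37,0,0,0.08,-1,-333,-265,-37,0,0,0.08,-1]}}

```text
time_s: 2.15
eef_pos: [402.1, 248.2, 339.8]
tcp_rot: [-3.142, 0.001, 2.827]
force: [-0.2, 0.4, -0.5]
opening: 87.7
grasp_force: 0.0
```

>>> {"op": "play_rows", "data": {"rows": [-157,-422,0,0,0,0,-1,-157,-422,0,0,0,0,-1,-157,-422,0,0,0,0,-1,-157,-422,0,0,0,0,-1,-157,-422,0,0,0,0,-1,-157,-422,0,0,0,0,-1,-157,-422,0,0,0,0,-1,-157,-422,0,0,0,0,-1,-157,-422,0,0,0,0,-1,-157,-422,0,0,0,0,-1,-157,-422,0,0,0,0,-1,-157,-422,0,0,0,0,-1]}}

```text
time_s: 3.15
eef_pos: [421.6, -202.8, 338.4]
tcp_rot: [-3.141, -0.002, 2.828]
force: [0.6, 0.3, 0.2]
opening: 88.0
grasp_force: 0.0
```

>>> {"op": "play_rows", "data": {"rows": [-11,-98,80,0,0,0,-1,-11,-98,80,0,0,0,-1,-11,-98,80,0,0,0,-1,-11,-98,80,0,0,0,-1,-11,-98,80,0,0,0,-1,-11,-98,80,0,0,0,-1]}}

```text
time_s: 3.65
eef_pos: [402.9, -294.7, 260.3]
tcp_rot: [3.141, 0.0, 2.833]
force: [0.6, -0.2, 0.9]
opening: 88.3
grasp_force: 0.0
```

Run:
```python
from h import *
s=read_state();print(s["eef_pos"],s["tcp_rot"])
m=camera_model("wrist");im=capture("wrist");cv2.imwrite("pics/w1.png",im[:,:,::-1]);np.save("pics/w1.npy",m["world_to_cam"])
print([(np.round(r["point"],1).tolist(),r["p"]) for r in recognise("wrist","tip_tin")])
g=cv2.cvtColor(im,cv2.COLOR_RGB2GRAY)
hsv=cv2.cvtColor(im,cv2.COLOR_RGB2HSV)
red=((hsv[...,0]<8)|(hsv[...,0]>172))&(hsv[...,1]>150)
n,l,st,ce=cv2.connectedComponentsWithStats(red.astype(np.uint8))
for i in range(1,n):
    if st[i,4]>500:print("red",ce[i],st[i],onz(m,ce[i],33))
```

```text
[ 402.913718   -294.65139536  260.33674561] [3.14065855e+00 4.94127943e-04 2.83299237e+00]
[([430.3, -306.5, 33.6], 0.72), ([478.3, -61.2, 61.9], 0.65), ([612.8, -13.7, 3.1], 0.29)]
red [311.520924   252.81352528] [ 280  222   64   63 2987] [ 434.75469553 -310.17678697   33.        ]
```

View pics/w1.png

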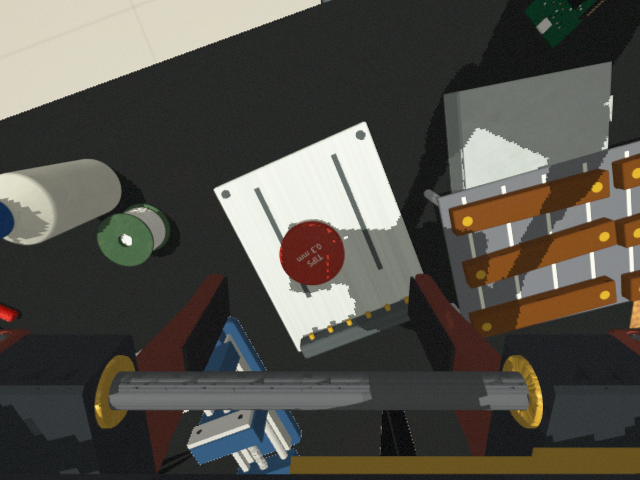

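Run:
```python
from h import *
np.set_printoptions(precision=1,suppress=True)
m=camera_model("wrist");S=camera_model("scene");D=camera_model("side")
a,b=onz(m,(334,154),10),onz(m,(380.5,269),10);c,d=onz(m,(256.5,188.5),10),onz(m,(309,297),10)
print(a,b,c,d);print("yaw",np.arctan2(*(b-a)[[1,0]]),np.arctan2(*(d-c)[[1,0]]),"centre",(a+b+c+d)/4,np.linalg.norm(b-a),np.linalg.norm(d-c))
print("corners",onz(m,(214,188),10),onz(m,(366,122),10),onz(m,(442,297),10))
print("holes",onz(m,(226,194),10),onz(m,(361,135),10))
print("bottle",tri([(S,(570,173)),(D,(406,118))]),onz(D,(403,162),0),onz(S,(552,218),0),"spool",onz(S,(525,212),15),"bluerack",onz(S,(402,160),0),onz(S,(472,187),0),tri([(S,(420,133)),(D,(313,146))]))
```

```text
[ 360.9 -266.    10. ] [ 480.7 -254.7   10. ] [ 369.1 -342.6   10. ] [ 488.6 -331.    10. ]
yaw 0.09389503229274869 0.09671912525944906 centre [ 424.8 -298.6   10. ] 120.40671497481044 120.03524000164988
corners [ 356.9 -379.5   10. ] [ 343.2 -231.6   10. ] [ 529.  -203.5   10. ]
holes [ 365.4 -371.1   10. ] [ 352.4 -238.7   10. ]
bottle [ 316.7 -479.4  137.1] [ 315.2 -481.8    0. ] [ 314.9 -480.2    0. ] spool [ 358.9 -441.    15. ] bluerack [ 654.6 -396.5    0. ] [ 488.6 -437.6    0. ] [ 575.7 -342.8  144.1]
```

Run:
```python
from h import *
for i in range(2):
    s=read_state();print(s["time_s"],s["eef_pos"],s["tcp_rot"],s["qd"])
m=camera_model("wrist");im=capture("wrist")
hsv=cv2.cvtColor(im,cv2.COLOR_RGB2HSV)
red=((hsv[...,0]<8)|(hsv[...,0]>172))&(hsv[...,1]>150)
n,l,st,ce=cv2.connectedComponentsWithStats(red.astype(np.uint8))
for i in range(1,n):
    if st[i,4]>500:print("red",ce[i],st[i],onz(m,ce[i],33))
m=camera_model("wrist");T=m["world_to_cam"];c=-T[:3,:3].T@T[:3,3];print("cam",c,"view",-T[2,:3])
s=read_state();print(s["eef_pos"],s["tcp_rot"])
plan((400.4,-296.7,260),2.83,[(434,-308,130,2.83),(434,-308,93,2.83)])
```

```text
3.75 [ 403.18656639 -294.71567846  261.62096088] [-3.14113115e+00  2.89861648e-03  2.83402437e+00] [-0.00234587 -0.00383896 -0.00374281 -0.00431484 -0.00247212 -0.00568575]
3.75 [ 403.18656639 -294.71567846  261.62096088] [-3.14113115e+00  2.89861648e-03  2.83402437e+00] [-0.00234587 -0.00383896 -0.00374281 -0.00431484 -0.00247212 -0.00568575]
red [311.78616986 251.11446794] [ 280  220   64   63 2979] [ 434.48813947 -310.11763281   33.        ]
cam [ 325.45738962 -269.14484965  343.28924255] view [ 0.28922254 -0.09313495 -0.95272042]
[ 403.11540966 -294.84171544  261.65776001] [-3.14088689e+00  3.06007580e-03  2.83403897e+00]
-> (434, -308, 130, 2.83) rows 3.2 : [-35.4, -0.5, 130.0] rz -0.0
-> (434, -308, 93, 2.83) rows 0.9 : [0.0, 0.0, 37.0] rz -0.0
```

>>> {"op": "play_rows", "data": {"rows": [-34,-4,100,0,0,0,-1,-34,-4,100,0,0,0,-1,-34,-4,100,0,0,0,-1,-34,-4,130,0,0,0,-1,-34,-4,150,0,0,0,-1,-34,-4,168,0,0,0,-1,-34,-4,168,0,0,0,-1,-34,-4,168,0,0,0,1,-34,-4,168,0,0,0,1,-34,-4,168,0,0,0,1,-34,-4,168,0,0,0,1,-34,-4,168,0,0,0,1]}}

```text
time_s: 4.8
eef_pos: [433.4, -310.2, 92.2]
tcp_rot: [-3.141, 0.001, 2.832]
force: [0.2, 1.6, 3.2]
opening: 57.8
grasp_force: 15.7
```

>>> {"op": "play_rows", "data": {"rows": [0,0,-40,0,0,0,1,0,0,-75,0,0,0,1,-5,30,-110,0,0,0,1,-10,65,-113,0,0,0,1,-15,105,-113,0,0,0,1,-20,145,-113,0,0,0,1,-26,185,-113,0,0,0,1,-32,225,-113,0,0,0,1,-37,265,-113,0,0,0,1,-43,305,-113,0,0,0,1,-48,340,-113,0,0,0,1,-50,357,-113,0,0,0,1]}}

```text
time_s: 5.8
eef_pos: [590.6, 18.4, 204.3]
tcp_rot: [3.14, -0.0, 2.835]
force: [-0.7, -0.1, -1.0]
opening: 58.0
grasp_force: 30.0
```

>>> {"op": "play_rows", "data": {"rows": [0,0,0,0,0,0,1,0,0,0,0,0,0,1]}}

```text
time_s: 5.97
eef_pos: [589.7, 15.2, 204.3]
tcp_rot: [-3.141, -0.001, 2.834]
force: [-0.0, -0.2, -0.8]
opening: 57.3
grasp_force: 30.0
```

Run:
```python
from h import *
s=read_state();print(s["time_s"],s["eef_pos"],s["tcp_rot"],s["opening"])
m=camera_model("wrist");im=capture("wrist");cv2.imwrite("pics/w2.png",im[:,:,::-1])
hsv=cv2.cvtColor(im,cv2.COLOR_RGB2HSV)
k=((hsv[...,0]>8)&(hsv[...,0]<22)&(hsv[...,1]>80)&(hsv[...,2]>150)).astype(np.uint8)
n,l,st,ce=cv2.connectedComponentsWithStats(k)
for i in range(1,n):
    if st[i,4]>1000:
        r=cv2.minAreaRect(np.argwhere(l==i)[:,::-1].astype(np.float32));print(st[i],[np.round(onz(m,p,1.5),1).tolist() for p in cv2.boxPoints(r)],onz(m,r[0],1.5))
```

```text
5.9667 [589.65910724  15.21225002 204.26621528] [-3.14098044e+00 -7.00306372e-04  2.83375813e+00] 57.34489255911466
[  94    0  170   60 4807] [[404.2, -87.6, 1.5], [403.8, 25.9, 1.5], [429.8, 27.8, 1.5], [431.4, -89.2, 1.5]] [417.10384976 -29.52798524   1.5       ]
[   0   31   94   70 3770] [[403.9, -170.8, 1.5], [407.2, -98.3, 1.5], [433.9, -102.2, 1.5], [431.2, -177.1, 1.5]] [ 418.87274827 -136.62312547    1.5       ]
[ 132   63  137   84 5203] [[466.1, -89.7, 1.5], [465.2, 12.9, 1.5], [492.1, 13.7, 1.5], [494.1, -92.0, 1.5]] [479.16584568 -37.81661684   1.5       ]
[   0  107  132   85 5015] [[461.8, -208.6, 1.5], [459.8, -96.8, 1.5], [486.8, -98.8, 1.5], [490.1, -214.1, 1.5]] [ 474.40919464 -153.40071133    1.5       ]
[ 172  161  132   64 4193] [[530.4, -86.8, 1.5], [535.1, 14.0, 1.5], [562.9, 12.4, 1.5], [558.9, -91.4, 1.5]] [546.64495741 -37.17596087   1.5       ]
[ 282  189   92   81 2815] [[558.5, -5.6, 1.5], [574.1, 61.1, 1.5], [641.8, 47.9, 1.5], [625.5, -23.7, 1.5]] [598.85651093  20.30822065   1.5       ]
[   0  195  163   83 5421] [[526.4, -246.8, 1.5], [527.0, -100.8, 1.5], [554.4, -104.3, 1.5], [555.1, -254.8, 1.5]] [ 540.52461648 -174.97999062    1.5       ]
[ 210  448  400   25 5116] [[808.0, -169.4, 1.5], [778.8, -157.2, 1.5], [898.4, 220.5, 1.5], [930.5, 218.1, 1.5]] [853.77338024  28.19964988   1.5       ]
```

View pics/w2.png

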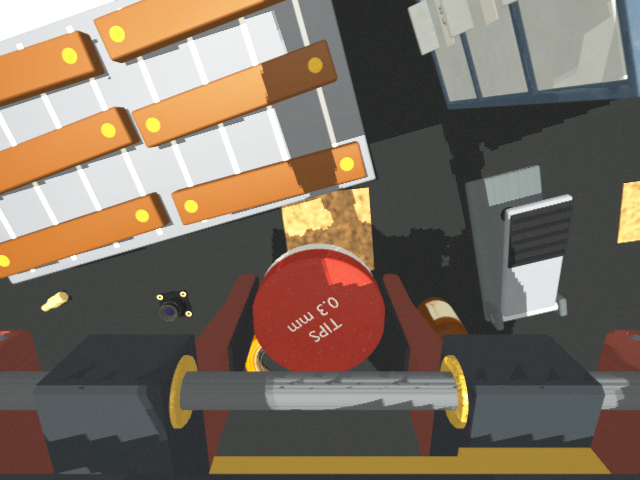

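Run:
```python
from h import *
m=camera_model("wrist");im=cv2.imread("pics/w2.png")[:,:,::-1].copy()
s=read_state();print(s["eef_pos"])
hsv=cv2.cvtColor(im,cv2.COLOR_RGB2HSV)
k=(((hsv[...,0]<6)|(hsv[...,0]>174))&(hsv[...,1]>140)&(hsv[...,2]>90)).astype(np.uint8);k[:,:240]=0;k[:,400:]=0
n,l,st,ce=cv2.connectedComponentsWithStats(cv2.morphologyEx(k,cv2.MORPH_CLOSE,np.ones((7,7))))
i=1+np.argmax(st[1:,4]);c=np.vstack(cv2.findContours((l==i).astype(np.uint8),0,1)[0]);e=cv2.fitEllipse(cv2.convexHull(c));print(e,onz(m,e[0],145))
plan(s["eef_pos"],2.834,[(598,21,120,2.834),(598,21,83.5,2.834)])
```

```text
[589.4374879   14.21878496 204.36333795]
((318.3288269042969, 312.86737060546875), (127.24042510986328, 132.8866424560547), 91.80744171142578) [589.04712244  15.21998147 145.        ]
-> (598, 21, 120, 2.834) rows 2.0 : [-6.1, 9.1, 84.4] rz -0.0
-> (598, 21, 83.5, 2.834) rows 0.9 : [0.0, 0.0, 36.5] rz -0.0
```

>>> {"op": "play_rows", "data": {"rows": [-3,5,35,0,0,0,1,-6,9,70,0,0,0,1,-6,9,95,0,0,0,1,-6,9,110,0,0,0,1,-6,9,117,0,0,0,1,-6,9,120.5,0,0,0,1,-6,9,120.5,0,0,0,1,-6,9,120.5,0,0,0,1]}}

```text
time_s: 6.68
eef_pos: [598.8, 20.6, 85.8]
tcp_rot: [3.141, 0.003, 2.831]
force: [-0.0, -0.2, -0.8]
opening: 57.6
grasp_force: 30.0
```

>>> {"op": "play_rows", "data": {"rows": [0,0,0,0,0,0,-1,0,0,0,0,0,0,-1,0,0,0,0,0,0,-1,0,0,0,0,0,0,-1,0,0,0,0,0,0,-1,0,0,-15,0,0,0,-1,0,0,-40,0,0,0,-1,0,0,-80,0,0,0,-1,0,0,-100,0,0,0,-1,0,0,-100,0,0,0,-1]}}

```text
time_s: 7.52
eef_pos: [600.1, 21.3, 191.2]
tcp_rot: [3.139, 0.01, 2.832]
force: [0.7, -0.6, 0.6]
opening: 87.9
grasp_force: 0.0
```

Run:
```python
from h import *
s=read_state();print(s["time_s"],s["eef_pos"],s["tcp_rot"],s["opening"])
m=camera_model("wrist");im=capture("wrist");cv2.imwrite("pics/w3.png",im[:,:,::-1])
for n in("scene","side"):cv2.imwrite(f"pics/{n}1.png",capture(n)[:,:,::-1])
for c in("wrist","side"):print([(np.round(r["point"],1).tolist(),r["p"]) for r in recognise(c,"tip_tin")])
```

```text
7.5167 [600.14674369  21.28885521 191.20003808] [3.13862136 0.00999635 2.8319671 ] 87.88586134409462
[([597.1, 23.7, 22.9], 0.57)]
[([598.0, 28.3, 20.6], 0.75)]
```

View pics/w3.png

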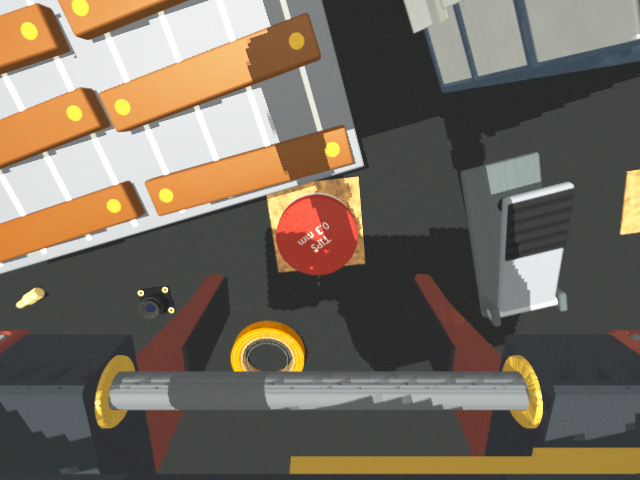

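Run:
```python
from h import *
np.set_printoptions(precision=1,suppress=True)
m=camera_model("wrist")
print([onz(m,p,1.5)[:2] for p in [(266,191),(359,178),(366,265),(279,272)]],np.mean([onz(m,p,1.5) for p in [(266,191),(359,178),(366,265),(279,272)]],0),onz(m,(318,233),24.5))
im=cv2.imread("pics/w3.png")[:,:,::-1].copy();hsv=cv2.cvtColor(im,cv2.COLOR_RGB2HSV)
k=((abs(hsv[...,0].astype(int)-29)<4)&(hsv[...,1]>150)&(hsv[...,2]>150)).astype(np.uint8)
n,l,st,ce=cv2.connectedComponentsWithStats(k)
for i in range(1,n):
    if 40<st[i,4]<500:print(ce[i],st[i,4],onz(m,ce[i],62))
```

```text
[array([556.7,  -4.7]), array([568.1,  61.8]), array([634.1,  48.6]), array([619.3, -17. ])] [594.5  22.2   1.5] [591.5  23.6  24.5]
[79.9  6.9] 217 [436.4 -47.4  62. ]
[28.6 30.5] 219 [437.8 -76.4  62. ]
[122.1 106.6] 189 [483.8 -48.7  62. ]
[ 73.9 112.7] 180 [478.9 -74.1  62. ]
[332.1 148.9] 161 [537.6  48.9  62. ]
[165.6 195. ] 146 [533.3 -46.9  62. ]
[113.4 205.3] 141 [529.8 -77.4  62. ]
[537.3 415.3] 66 [749.3 129.7  62. ]
```

>>> {"op": "play_rows", "data": {"rows": [30,-20,-40,0,0,0.1,-1,60,-50,-80,0,0,0.22,-1,95,-73,-115,0,0,0.34,-1,95,-73,-115,0,0,0.46,-1,95,-73,-115,0,0,0.58,-1,95,-73,-115,0,0,0.7,-1,95,-73,-115,0,0,0.82,-1,95,-73,-115,0,0,0.94,-1,95,-73,-115,0,0,1.06,-1,95,-73,-115,0,0,1.18,-1,95,-73,-115,0,0,1.263,-1,95,-73,-115,0,0,1.263,-1]}}

```text
time_s: 8.77
eef_pos: [485.2, -19.3, 297.3]
tcp_rot: [-3.139, -0.0, 1.566]
force: [-0.1, -0.2, 0.2]
opening: 87.5
grasp_force: 0.0
```

>>> {"op": "play_rows", "data": {"rows": [0,0,0,0,0,0,0.05,0,0,0,0,0,0,0.05,0,0,0,0,0,0,0.05,0,0,0,0,0,0,0.05]}}

```text
time_s: 9.1
eef_pos: [485.4, -19.3, 298.9]
tcp_rot: [-3.141, -0.0, 1.57]
force: [0.3, -0.8, 0.4]
opening: 64.6
grasp_force: 0.0
```

```bash
cat >> h.py <<'E'
def eyelets(m,im,z,lo=25,hi=900):
    hsv=cv2.cvtColor(im,cv2.COLOR_RGB2HSV)
    k=((abs(hsv[...,0].astype(int)-28)<6)&(hsv[...,1]>130)&(hsv[...,2]>110)).astype(np.uint8)
    n,l,st,ce=cv2.connectedComponentsWithStats(k)
    return [(np.round(ce[i],1).tolist(),int(st[i,4]),np.round(onz(m,ce[i],z)[:2],1).tolist()) for i in range(1,n) if lo<st[i,4]<hi and .5<st[i,2]/st[i,3]<2]
E
python3 - <<'E'
from h import *
s=read_state();print(s["time_s"],s["eef_pos"],s["tcp_rot"],s["opening"])
m=camera_model("wrist");im=capture("wrist");cv2.imwrite("pics/w4.png",im[:,:,::-1])
for e in eyelets(m,im,62):print(e)
T=m["world_to_cam"];print(-T[:3,:3].T@T[:3,3])
E
```

```text
9.1 [485.36360724 -19.3130891  298.89133469] [-3.14116344e+00 -4.90246459e-05  1.57005511e+00] 64.59760921913777
([264.6, 247.7], 50, [437.6, -50.9])
([374.5, 247.9], 45, [538.7, -51.3])
([318.5, 249.4], 50, [487.2, -52.7])
([313.2, 275.8], 43, [482.1, -79.2])
([268.2, 277.8], 44, [439.7, -81.2])
([369.2, 279.3], 42, [535.1, -82.8])
([316.4, 365.6], 30, [484.9, -179.4])
([268.7, 367.1], 28, [436.0, -181.1])
([365.5, 368.4], 26, [535.4, -182.8])
[486.92614495  63.95835555 380.75944677]
```

View pics/w4.png

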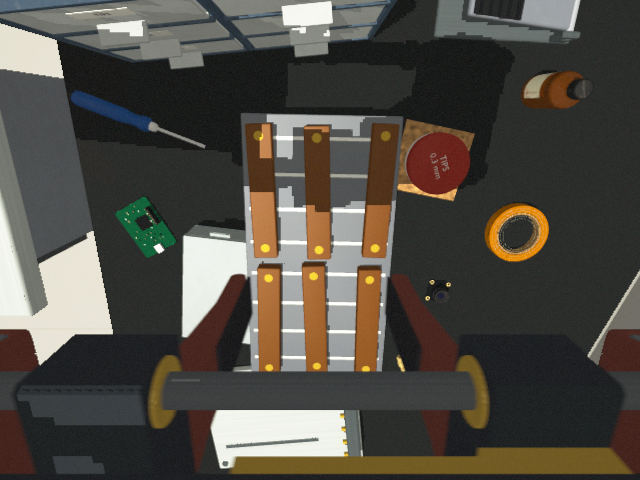

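>>> {"op": "play_rows", "data": {"rows": [-38,-16,20,0,0,0.036,0.09,-76,-32,40,0,0,0.036,0.09,-112,-47.5,60,0,0,0.036,0.09,-112,-47.5,95,0,0,0.036,0.09,-112,-47.5,125,0,0,0.036,0.09,-112,-47.5,140,0,0,0.036,0.09,-112,-47.5,140,0,0,0.036,0.09]}}

```text
time_s: 9.73
eef_pos: [435.6, -131.0, 154.6]
tcp_rot: [-3.135, -0.002, 1.532]
force: [0.0, 0.1, -1.0]
opening: 40.1
grasp_force: 0.0
```

Run:
```python
from h import *
s=read_state();print(s["time_s"],s["eef_pos"],s["tcp_rot"],s["opening"])
m=camera_model("wrist");im=capture("wrist");cv2.imwrite("pics/w5.png",im[:,:,::-1])
for e in eyelets(m,im,62,hi=3000):print(e)
```

```text
9.7333 [ 435.64895541 -130.9828952   154.60824287] [-3.13455555e+00 -2.42794479e-03  1.53227732e+00] 40.14879243628753
([314.3, 124.4], 245, [437.9, -50.8])
([419.4, 121.9], 66, [485.6, -51.5])
([320.9, 366.4], 100, [436.2, -181.0])
```

View pics/w5.png

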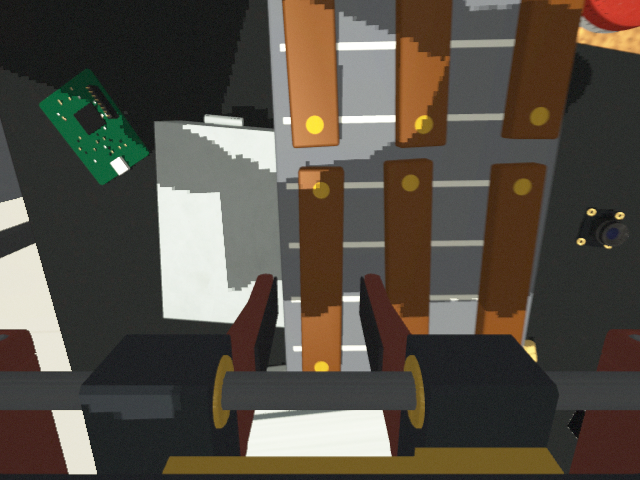

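>>> {"op": "play_rows", "data": {"rows": [0,1,15,0,0,0,0.09,0,1,25,0,0,0,0.09,0,1,25,0,0,0,0.09,0,1,25,0,0,0,1,0,1,25,0,0,0,1,0,1,25,0,0,0,1,0,1,25,0,0,0,1,0,1,25,0,0,0,1]}}

```text
time_s: 10.45
eef_pos: [439.1, -131.4, 135.3]
tcp_rot: [3.14, 0.0, 1.533]
force: [-0.7, 1.6, 3.7]
opening: 21.7
grasp_force: 30.0
```

>>> {"op": "play_rows", "data": {"rows": [0,0,-30,0,0,0,1,0,0,-65,0,0,0,1,-20,-1,-65,0,0,0.12,1,-50,-3,-65,0,0,0.24,1,-80,-5,-65,0,0,0.36,1,-110,-6,-65,0,0,0.48,1,-140,-8,-65,0,0,0.6,1,-160,-9,-65,0,0,0.72,1,-167,-9,-65,0,0,0.84,1,-167,-9,-65,0,0,0.96,1,-167,-9,-65,0,0,1.08,1,-167,-9,-65,0,0,1.2,1]}}

```text
time_s: 11.45
eef_pos: [423.2, -298.2, 198.9]
tcp_rot: [-3.141, 0.0, 0.326]
force: [0.1, 0.3, 0.2]
opening: 21.5
grasp_force: 30.0
```

>>> {"op": "play_rows", "data": {"rows": [0,0,0,0,0,0.12,1,0,0,0,0,0,0.237,1,0,0,0,0,0,0.237,1,0,0,0,0,0,0.237,1]}}

```text
time_s: 11.78
eef_pos: [423.3, -297.8, 199.0]
tcp_rot: [-3.141, 0.0, 0.099]
force: [0.6, 0.3, -0.2]
opening: 21.5
grasp_force: 30.0
```

Run:
```python
from h import *
s=read_state();print(s["time_s"],s["eef_pos"],s["tcp_rot"],s["opening"])
m=camera_model("wrist");im=capture("wrist");cv2.imwrite("pics/w6.png",im[:,:,::-1]);T=m["world_to_cam"];np.save("pics/w6.npy",T)
for e in eyelets(m,im,s["eef_pos"][2]-73.3,hi=5000):print(e)
```

```text
11.7833 [ 423.28369195 -297.79356076  199.03043802] [-3.14143840e+00  1.79429403e-04  9.93615992e-02] 21.504018601103635
([121.9, 136.3], 36, [491.8, -210.2])
```

View pics/w6.png

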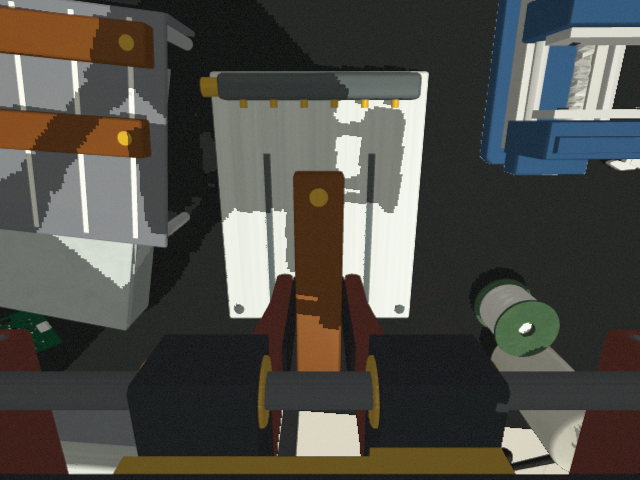

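Run:
```python
from h import *
np.set_printoptions(precision=1,suppress=True)
m=camera_model("wrist")
a,b=onz(m,(267.3,153.5),10),onz(m,(372,153.5),10);h1,h2=onz(m,(239,309.5),10),onz(m,(400,309.5),10)
print(a,b,(a+b)/2,np.linalg.norm(a-b),"yaw",np.arctan2(b[0]-a[0],a[1]-b[1]));print(h1,h2,np.arctan2(h2[0]-h1[0],h1[1]-h2[1]))
p=[onz(m,q,10) for q in[(271.8,280),(366,280)]];print("yaw",[np.arctan2(*(u-v)[[1,0]]) for u,v in zip((a,b),p)])
y=.096;R=np.array([[np.cos(y),-np.sin(y)],[np.sin(y),np.cos(y)]])
print("C from ends",(a+b)[:2]/2-R@[60,0])
print("plate corners",[onz(m,q,10) for q in[(231,317),(410,317)]])
print("eyelet",onz(m,(319,197.5),125.7),"slat end mid",onz(m,(319,171),125.7))
e=onz(m,(319,197.5),125.7)[:2];print("slat centre",e-R@[50,0])
```

```text
[ 478.6 -255.1   10. ] [ 486.1 -330.4   10. ] [ 482.4 -292.8   10. ] 75.65649548950171 yaw 0.09952171489542974
[ 350.  -239.2   10. ] [ 363.2 -371.5   10. ] 0.09914721295694565
yaw [np.float64(0.09436245536522957), np.float64(0.09494171579119999)]
C from ends [ 422.7 -298.5]
plate corners [array([ 342.4, -232.9,   10. ]), array([ 357.1, -380.9,   10. ])]
eyelet [ 474.5 -292.8  125.7] slat end mid [ 485.7 -291.6  125.7]
slat centre [ 424.7 -297.6]
```

>>> {"op": "play_rows", "data": {"rows": [-2,25,25,0,0,0,1,-2,38.5,55,0,0,0,1,-2,38.5,80,0,0,0,1,-2,38.5,95,0,0,0,1,-2,38.5,100,0,0,0,1,-2,38.5,102.5,0,0,0,1,-2,38.5,102.5,0,0,0,1,-2,38.5,102.5,0,0,0,1]}}

```text
time_s: 12.5
eef_pos: [425.6, -336.7, 98.1]
tcp_rot: [3.14, -0.002, 0.097]
force: [0.1, 0.2, -0.4]
opening: 21.4
grasp_force: 30.0
```

>>> {"op": "play_rows", "data": {"rows": [0,0,1,0,0,0,1,0,0,2,0,0,0,1,0,0,2,0,0,0,1]}}

```text
time_s: 12.75
eef_pos: [425.3, -336.5, 95.3]
tcp_rot: [3.141, -0.001, 0.096]
force: [0.9, -0.1, 0.0]
opening: 21.6
grasp_force: 30.0
```

>>> {"op": "play_rows", "data": {"rows": [0,0,1,0,0,0,1,0,0,1,0,0,0,0.1,0,0,1,0,0,0,0.1,0,0,1,0,0,0,0.1,0,0,1,0,0,0,0.1,0,0,-15,0,0,0,0.1,0,0,-45,0,0,0,0.1,0,0,-85,0,0,0,0.1,0,0,-105,0,0,-0.06,0.1]}}

```text
time_s: 13.5
eef_pos: [425.5, -336.8, 203.9]
tcp_rot: [3.138, -0.003, 0.156]
force: [0.0, -0.2, 1.4]
opening: 39.4
grasp_force: 0.0
```

>>> {"op": "play_rows", "data": {"rows": [15,-40,0,0,0,-0.12,0.1,30,-78,0,0,0,-0.24,0.1,45,-116,0,0,0,-0.36,0.1,60,-154,0,0,0,-0.48,0.1,78,-190,0,0,0,-0.6,0.1,78,-200,0,0,0,-0.72,0.1,78,-200,0,0,0,-0.84,0.1,78,-200,0,0,0,-0.96,0.1,78,-200,0,0,0,-1.08,0.1,78,-200,20,0,0,-1.2,0.1,78,-200,35,0,0,-1.32,0.1,78,-200,35,0,0,-1.442,0.1]}}

```text
time_s: 14.5
eef_pos: [469.8, -126.2, 160.9]
tcp_rot: [-3.137, -0.002, 1.604]
force: [-0.2, 0.2, -1.4]
opening: 39.2
grasp_force: 0.0
```

Run:
```python
from h import *
s=read_state();print(s["time_s"],s["eef_pos"],s["tcp_rot"],s["opening"])
m=camera_model("wrist");im=capture("wrist");cv2.imwrite("pics/w7.png",im[:,:,::-1])
for e in eyelets(m,im,62,hi=3000):print(e)
im=capture("scene");cv2.imwrite("pics/scene2.png",im[:,:,::-1])
for e in eyelets(camera_model("scene"),im,22,lo=4):print(e)
```

```text
14.5 [ 469.77080775 -126.15533502  160.93642476] [-3.13658144e+00 -1.90436476e-03  1.60390833e+00] 39.185552622318795
([250.9, 133.3], 238, [436.4, -51.4])
([354.7, 138.9], 196, [485.9, -52.3])
([340.5, 363.9], 100, [485.5, -179.0])
```

>>> {"op": "play_rows", "data": {"rows": [-3.5,13.5,0,0,0,0,0.1,-3.5,13.5,0,0,0,0,0.1,-3.5,13.5,15,0,0,0,0.1,-3.5,13.5,25,0,0,0,0.1,-3.5,13.5,30,0,0,0,0.1,-3.5,13.5,30,0,0,0,0.1,-3.5,13.5,30,0,0,0,1,-3.5,13.5,30,0,0,0,1,-3.5,13.5,30,0,0,0,1,-3.5,13.5,30,0,0,0,1,-3.5,13.5,30,0,0,0,1]}}

```text
time_s: 15.52
eef_pos: [484.8, -129.9, 135.4]
tcp_rot: [3.141, 0.0, 1.598]
force: [-0.3, -0.5, 3.0]
opening: 21.9
grasp_force: 30.0
```

>>> {"op": "play_rows", "data": {"rows": [0,0,-30,0,0,0,1,0,0,-65,0,0,0.1,1,-20,-10,-65,0,0,0.22,1,-50,-25,-65,0,0,0.34,1,-80,-40,-65,0,0,0.46,1,-110,-56,-65,0,0,0.58,1,-129,-69.5,-65,0,0,0.7,1,-129,-69.5,-65,0,0,0.82,1,-129,-69.5,-65,0,0,0.94,1,-129,-69.5,-65,0,0,1.06,1,-129,-69.5,-65,0,0,1.18,1,-129,-69.5,-65,0,0,1.3,1]}}

```text
time_s: 16.52
eef_pos: [418.5, -260.8, 199.7]
tcp_rot: [3.142, -0.0, 0.291]
force: [0.8, -0.8, -0.5]
opening: 21.5
grasp_force: 30.0
```

>>> {"op": "play_rows", "data": {"rows": [0,0,0,0,0,0.12,1,0,0,0,0,0,0.2,1,0,0,0,0,0,0.2,1,0,0,0,0,0,0.2,1]}}

```text
time_s: 16.85
eef_pos: [418.6, -260.6, 199.7]
tcp_rot: [3.142, -0.0, 0.1]
force: [-0.0, 0.2, -0.9]
opening: 21.3
grasp_force: 30.0
```

Run:
```python
from h import *
s=read_state();print(s["time_s"],s["eef_pos"],s["tcp_rot"],s["opening"],s["grasp_force"])
m=camera_model("wrist");im=capture("wrist");cv2.imwrite("pics/w8.png",im[:,:,::-1])
y=s["tcp_rot"][2];ex=np.array([np.cos(y),np.sin(y)])
hsv=cv2.cvtColor(im,cv2.COLOR_RGB2HSV)
print("held at",s["eef_pos"][2]-73.4)
k=((abs(hsv[...,0].astype(int)-22)<9)&(hsv[...,1]>110)&(hsv[...,2]>60)).astype(np.uint8)
cv2.imwrite("pics/w8b.png",np.hstack([im[100:400,200:500,::-1],cv2.cvtColor(k[100:400,200:500]*255,cv2.COLOR_GRAY2BGR)]))
for e in eyelets(m,im,22,hi=5000):print(e)
```

```text
16.85 [ 418.61998253 -260.60857467  199.67000486] [ 3.14155338e+00 -4.93655119e-05  1.00365891e-01] 21.255280427299997 30.000014305114746
held at 126.2700048644515
([427.5, 167.3], 89, [476.9, -331.5])
([415.7, 296.3], 63, [377.3, -341.1])
```

View pics/w8.png

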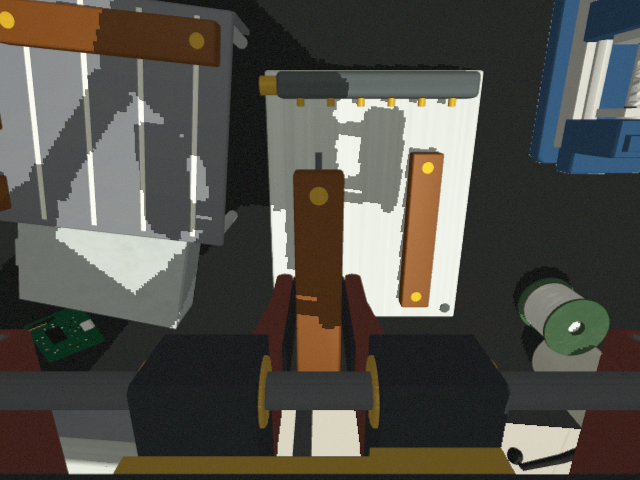

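>>> {"op": "play_rows", "data": {"rows": [-0.5,0.3,35,0,0,0,1,-0.5,0.3,70,0,0,0,1,-0.5,0.3,92,0,0,0,1,-0.5,0.3,101,0,0,0,1,-0.5,0.3,104.5,0,0,0,1,-0.5,0.3,105.5,0,0,0,1,-0.5,0.3,105.5,0,0,0,1,-0.5,0.3,105.5,0,0,0,1]}}

```text
time_s: 17.57
eef_pos: [418.6, -261.3, 95.1]
tcp_rot: [3.141, -0.001, 0.099]
force: [0.4, 0.4, -0.5]
opening: 21.3
grasp_force: 30.0
```

>>> {"op": "play_rows", "data": {"rows": [0,0,0,0,0,0,0.1,0,0,0,0,0,0,0.1,0,0,0,0,0,0,0.1,0,0,0,0,0,0,0.1,0,0,-15,0,0,0,0.1,0,0,-45,0,0,0,0.1,0,0,-85,0,0,0,0.1,0,0,-106,0,0,0,0.1]}}

```text
time_s: 18.23
eef_pos: [418.7, -261.3, 204.4]
tcp_rot: [3.139, -0.003, 0.098]
force: [1.4, -0.4, 1.3]
opening: 39.2
grasp_force: 0.0
```

>>> {"op": "play_rows", "data": {"rows": [26,-23,0,0,0,-0.12,0.1,52,-46,0,0,0,-0.24,0.1,78,-69,0,0,0,-0.36,0.1,104,-92,0,0,0,-0.48,0.1,129,-116,0,0,0,-0.6,0.1,129,-116,0,0,0,-0.72,0.1,129,-116,0,0,0,-0.84,0.1,129,-116,0,0,0,-0.96,0.1,129,-116,10,0,0,-1.08,0.1,129,-116,20,0,0,-1.2,0.1,129,-116,30,0,0,-1.32,0.1,129,-116,35,0,0,-1.44,0.1]}}

```text
time_s: 19.23
eef_pos: [534.8, -132.8, 163.7]
tcp_rot: [-3.14, -0.0, 1.544]
force: [-0.7, 0.2, -1.3]
opening: 39.9
grasp_force: 0.0
```

>>> {"op": "play_rows", "data": {"rows": [0,0,0,0,0,-0.034,0.1,0,0,0,0,0,-0.034,0.1,0,0,0,0,0,-0.034,0.1]}}

```text
time_s: 19.48
eef_pos: [535.3, -133.0, 165.2]
tcp_rot: [3.141, 0.0, 1.57]
force: [-0.5, 0.6, 0.3]
opening: 39.6
grasp_force: 0.0
```

```bash
cat > look.py <<'E'
from h import *
import sys
z=float(sys.argv[1]) if len(sys.argv)>1 else 62
s=read_state();print(s["time_s"],s["eef_pos"].round(1),s["tcp_rot"].round(3),s["opening"],s["grasp_force"])
m=camera_model("wrist");im=capture("wrist");cv2.imwrite("pics/last.png",im[:,:,::-1])
for e in eyelets(m,im,z,hi=5000):print(e)
E
python3 look.py
```

```text
19.4833 [ 535.3 -133.   165.2] [3.141 0.    1.57 ] 39.61416063646265 0.0
([321.7, 119.4], 219, [538.6, -50.9])
([214.8, 123.1], 223, [487.0, -52.6])
([315.4, 354.1], 111, [535.2, -182.9])
([291.8, 366.8], 78, [521.1, -191.7])
```

>>> {"op": "play_rows", "data": {"rows": [1,0,20,0,0,0,0.1,1,0,29,0,0,0,0.1,1,0,32,0,0,0,0.1,1,0,32,0,0,0,0.1,1,0,32,0,0,0,1,1,0,32,0,0,0,1,1,0,32,0,0,0,1,1,0,32,0,0,0,1,1,0,32,0,0,0,1]}}

```text
time_s: 20.28
eef_pos: [535.5, -132.1, 134.0]
tcp_rot: [3.14, 0.0, 1.572]
force: [-0.6, 0.5, 2.9]
opening: 21.5
grasp_force: 30.0
```

>>> {"op": "play_rows", "data": {"rows": [0,0,-30,0,0,0,1,0,0,-66,0,0,0,1,-30,-25,-66,0,0,-0.05,1,-60,-50,-66,0,0,-0.1,1,-90,-75,-66,0,0,-0.098,1,-120,-100,-66,0,0,-0.098,1,-145,-130,-66,0,0,-0.098,1,-170,-149.5,-66,0,0,-0.098,1,-170,-149.5,-66,0,0,-0.098,1,-170,-149.5,-66,0,0,-0.098,1,-170,-149.5,-66,0,0,-0.098,1]}}

```text
time_s: 21.2
eef_pos: [386.1, -301.9, 199.2]
tcp_rot: [3.141, -0.0, 1.669]
force: [0.6, -0.5, -0.7]
opening: 21.6
grasp_force: 30.0
```

```bash
python3 look.py 22
```

```text
21.2 [ 386.1 -301.9  199.2] [ 3.141 -0.     1.669] 21.554623484955425 29.99987483024597
([429.7, 281.9], 66, [477.1, -331.3])
```

View pics/last.png

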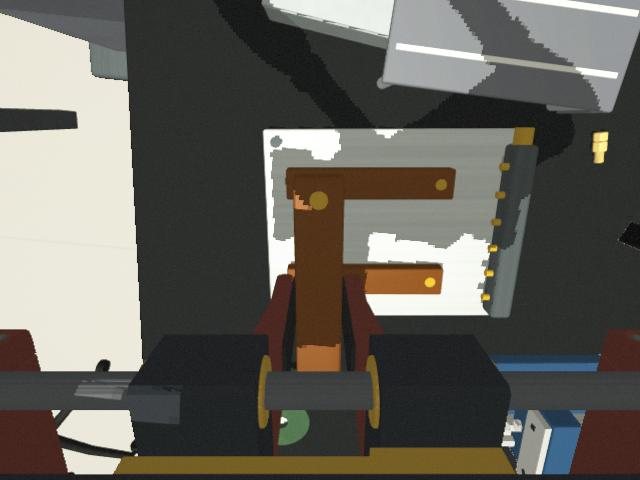

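Run:
```python
from h import *
m=camera_model("wrist")
y=.097;ex=np.array([np.cos(y),np.sin(y)]);ey=np.array([-ex[1],ex[0]])
for p in((441.5,184.5),(429.7,281.9)):
    q=onz(m,p,22)[:2]-[423.7,-298.5];print(q@ex,q@ey)
```

```text
51.639039455136476 38.20727474082194
50.35242572752899 -37.36125421167407
```

>>> {"op": "play_rows", "data": {"rows": [-0.8,0,35,0,0,0,1,-0.8,0,65,0,0,0,1,-0.8,0,83,0,0,0,1,-0.8,0,90,0,0,0,1,-0.8,0,92.5,0,0,0,1,-0.8,0,93.5,0,0,0,1,-0.8,0,93.5,0,0,0,1,-0.8,0,93.5,0,0,0,1]}}

```text
time_s: 21.92
eef_pos: [386.7, -302.8, 106.5]
tcp_rot: [3.141, 0.001, 1.671]
force: [0.7, 0.8, -0.6]
opening: 21.9
grasp_force: 30.0
```

>>> {"op": "play_rows", "data": {"rows": [0,0,0,0,0,0,0.1,0,0,0,0,0,0,0.1,0,0,0,0,0,0,0.1,0,0,0,0,0,0,0.1,0,0,-15,0,0,0,0.1,0,0,-45,0,0,0,0.1,0,0,-80,0,0,0,0.1,0,0,-95,0,0,0,0.1]}}

```text
time_s: 22.58
eef_pos: [386.6, -303.5, 205.3]
tcp_rot: [3.138, 0.004, 1.67]
force: [0.5, -0.5, 0.9]
opening: 39.4
grasp_force: 0.0
```

>>> {"op": "play_rows", "data": {"rows": [35,10,0,0,0,0.05,0.1,75,20,0,0,0,0.098,0.1,115,31,0,0,0,0.098,0.1,155,42,0,0,0,0.098,0.1,195,53,0,0,0,0.098,0.1,235,64,0,0,0,0.098,0.1,275,75,0,0,0,0.098,0.1,296,80,10,0,0,0.098,0.1,296,80,25,0,0,0.098,0.1,296,80,35,0,0,0.098,0.1,296,80,35,0,0,0.098,0.1,296,80,35,0,0,0.098,0.1]}}

```text
time_s: 23.58
eef_pos: [436.0, -0.9, 165.2]
tcp_rot: [-3.14, 0.0, 1.571]
force: [-0.3, -0.7, 0.9]
opening: 39.4
grasp_force: 0.0
```

```bash
python3 look.py 62
python3 - <<'E'
from h import *
im=capture("scene");cv2.imwrite("pics/scene3.png",im[:,:,::-1])
print([(np.round(r["point"],1).tolist(),r["p"]) for r in recognise("scene","tip_tin")])
a=cv2.resize(im[170:320,280:530,::-1],(800,480),interpolation=cv2.INTER_CUBIC)
w=cv2.imread("pics/last.png");cv2.imwrite("pics/mix.png",np.hstack([cv2.resize(a,(400,240)),cv2.resize(w,(400,240))]))
E
```

```text
23.5833 [436.   -0.9 165.2] [-3.14   0.     1.571] 39.372730331812456 0.0
([319.0, 354.5], 128, [437.8, -51.1])
[([600.2, 23.5, 25.4], 0.69)]
```

View pics/mix.png

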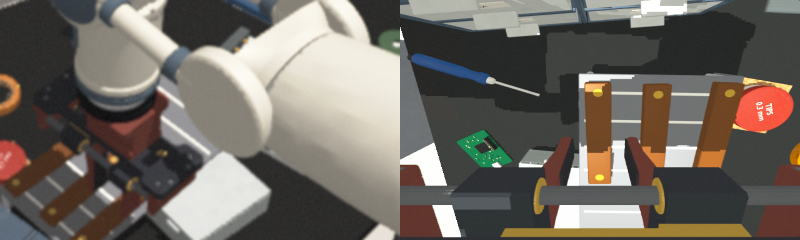

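>>> {"op": "play_rows", "data": {"rows": [1,1,20,0,0,-0.019,0.1,1,1,29,0,0,-0.019,0.1,1,1,32,0,0,-0.019,0.1,1,1,32,0,0,-0.019,0.1,1,1,32,0,0,-0.019,1,1,1,32,0,0,-0.019,1,1,1,32,0,0,-0.019,1,1,1,32,0,0,-0.019,1,1,1,32,0,0,-0.019,1]}}

```text
time_s: 24.48
eef_pos: [437.6, 0.6, 134.5]
tcp_rot: [3.14, 0.0, 1.591]
force: [-1.5, 0.2, 2.4]
opening: 21.9
grasp_force: 30.0
```

>>> {"op": "play_rows", "data": {"rows": [0,0,-30,0,0,0,1,0,0,-66,0,0,0,1,-35,2,-66,0,0,-0.03,1,-75,5,-66,0,0,-0.078,1,-115,7,-66,0,0,-0.078,1,-155,10,-66,0,0,-0.078,1,-195,13,-66,0,0,-0.078,1,-235,15,-66,0,0,-0.078,1,-270,17,-66,0,0,-0.078,1,-295,19,-66,0,0,-0.078,1,-295,19,-66,0,0,-0.078,1,-295,19,-66,0,0,-0.078,1]}}

```text
time_s: 25.48
eef_pos: [461.9, -294.9, 199.0]
tcp_rot: [-3.141, -0.001, 1.667]
force: [-0.5, 0.5, 0.1]
opening: 21.5
grasp_force: 30.0
```

```bash
cat > look2.py <<'E'
from h import *
import sys
z=float(sys.argv[1])
s=read_state();print(s["time_s"],s["eef_pos"].round(1),s["tcp_rot"].round(3),s["opening"],s["grasp_force"])
m=camera_model("wrist");im=capture("wrist");cv2.imwrite("pics/last.png",im[:,:,::-1])
y=.097;ex=np.array([np.cos(y),np.sin(y)]);ey=np.array([-ex[1],ex[0]])
hsv=cv2.cvtColor(im,cv2.COLOR_RGB2HSV)
k=((abs(hsv[...,0].astype(int)-28)<8)&(hsv[...,1]>110)&(hsv[...,2]>70)).astype(np.uint8)
n,l,st,ce=cv2.connectedComponentsWithStats(k)
for i in range(1,n):
    if 25<st[i,4]<900 and .5<st[i,2]/st[i,3]<2:
        q=onz(m,ce[i],z)[:2]-[423.7,-298.5];print(ce[i].round(1),st[i,4],"plate xy",(q@ex).round(1),(q@ey).round(1))
E
python3 look2.py 34
```

```text
25.4833 [ 461.9 -294.9  199. ] [-3.141e+00 -1.000e-03  1.667e+00] 21.54514751715069 29.999739825725555
[560.4  17.4] 54 plate xy 183.9 139.2
[586.2  25.2] 48 plate xy 200.1 135.1
[411.3 134.3] 316 plate xy 100.3 72.2
[394.5 165.1] 54 plate xy 90.7 52.4
[205.2 171.4] 115 plate xy -35.6 48.4
[393.1 193.8] 57 plate xy 90.8 33.1
[318.4 200.9] 247 plate xy 40.0 28.2
[391.5 221. ] 52 plate xy 90.9 13.8
[390.5 247.2] 45 plate xy 91.3 -5.5
[388.7 272.2] 50 plate xy 91.1 -24.8
[199.2 281.3] 36 plate xy -47.5 -31.9
[387.5 296. ] 42 plate xy 91.3 -44.0
[217.9 305.2] 77 plate xy -35.4 -51.5
```

View pics/last.png

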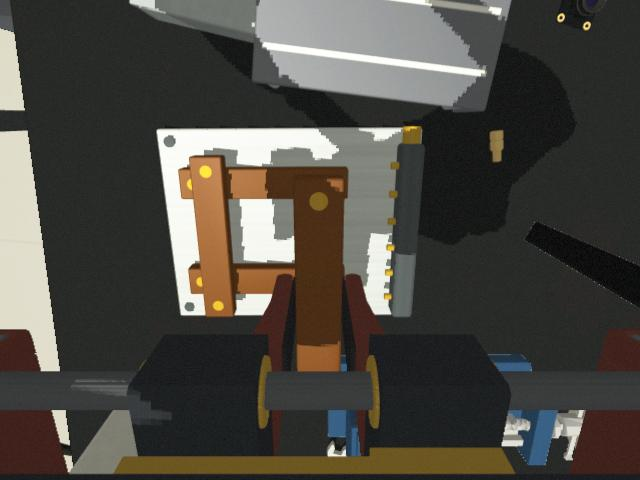

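>>> {"op": "play_rows", "data": {"rows": [0,-0.8,35,0,0,0,1,0,-0.8,65,0,0,0,1,0,-0.8,83,0,0,0,1,0,-0.8,90,0,0,0,1,0,-0.8,92.5,0,0,0,1,0,-0.8,93.5,0,0,0,1,0,-0.8,93.5,0,0,0,1,0,-0.8,93.5,0,0,0,1]}}

```text
time_s: 26.2
eef_pos: [462.0, -293.9, 107.4]
tcp_rot: [3.14, 0.001, 1.669]
force: [0.1, 0.3, -0.6]
opening: 21.4
grasp_force: 30.0
```

>>> {"op": "play_rows", "data": {"rows": [0,0,0,0,0,0,0.1,0,0,0,0,0,0,0.1,0,0,0,0,0,0,0.1,0,0,0,0,0,0,0.1,0,0,-15,0,0,0,0.1,0,0,-45,0,0,0,0.1,0,0,-80,0,0,0,0.1,0,0,-95,0,0,0,0.1,0,0,-95,0,0,0,0.1]}}

```text
time_s: 26.95
eef_pos: [462.7, -295.1, 206.7]
tcp_rot: [3.135, 0.006, 1.669]
force: [-0.2, 0.2, 0.6]
opening: 39.7
grasp_force: 0.0
```

```bash
python3 look2.py 34;python3 - <<'E'
from h import *
s=read_state();plan(s["eef_pos"],s["tcp_rot"][2],[(486,-1.0,165,1.571)])
E
```

```text
26.95 [ 462.7 -295.1  206.7] [3.135 0.006 1.669] 39.709574990209504 0.0
[549.8  19. ] 56 plate xy 183.9 139.0
[574.7  26.8] 46 plate xy 200.1 134.8
[405.3 132. ] 287 plate xy 100.0 72.0
[389.5 162.1] 53 plate xy 90.6 52.2
[315.9 166. ] 95 plate xy 40.3 49.5
[205.  167.5] 109 plate xy -35.6 48.5
[387.6 190.1] 49 plate xy 90.5 32.8
[386.3 216. ] 48 plate xy 90.7 14.0
[385.1 241.7] 45 plate xy 90.9 -5.5
[383.7 266. ] 44 plate xy 90.9 -24.7
[199.2 275.2] 37 plate xy -47.5 -31.9
[316.  296.9] 67 plate xy 40.3 -50.3
[217.4 298.3] 72 plate xy -35.4 -51.3
-> (486, -1.0, 165, 1.571) rows 7.1 : [289.9, 52.4, 38.7] rz 0.098
```

>>> {"op": "play_rows", "data": {"rows": [35,6,0,0,0,0.05,0.1,75,13,0,0,0,0.098,0.1,115,20,0,0,0,0.098,0.1,155,28,0,0,0,0.098,0.1,195,35,0,0,0,0.098,0.1,235,43,0,0,0,0.098,0.1,270,50,0,0,0,0.098,0.1,290,52,10,0,0,0.098,0.1,290,52,25,0,0,0.098,0.1,290,52,36,0,0,0.098,0.1,290,52,36,0,0,0.098,0.1,290,52,36,0,0,0.098,0.1]}}

```text
time_s: 28.0
eef_pos: [484.0, -0.8, 163.3]
tcp_rot: [-3.138, -0.0, 1.57]
force: [-0.4, -0.7, 0.2]
opening: 39.3
grasp_force: 0.0
```

```bash
python3 look.py 62
python3 - <<'E'
from h import *
im=cv2.imread("pics/last.png")[:,:,::-1].copy();m=camera_model("wrist")
hsv=cv2.cvtColor(im,cv2.COLOR_RGB2HSV)
k=((abs(hsv[...,0].astype(int)-27)<8)&(hsv[...,1]>90)&(hsv[...,2]>60)).astype(np.uint8)
n,l,st,ce=cv2.connectedComponentsWithStats(k)
for i in range(1,n):
    if 25<st[i,4]<900 and .5<st[i,2]/st[i,3]<2:print(ce[i].round(1),st[i,4],onz(m,ce[i],62).round(1))
E
```

```text
28.0 [484.   -0.8 163.3] [-3.138 -0.     1.57 ] 39.31590846149576 0.0
([596.7, 309.8], 1052, [640.4, -20.3])
([321.6, 359.4], 134, [487.2, -53.0])
[546.4 176.9] 275 [600.3  53.3  62. ]
[434.1 187. ] 194 [544.5  48.3  62. ]
[318.5 189.7] 201 [486.2  47.   62. ]
[321.6 359.5] 141 [487.9 -54.2  62. ]
```

>>> {"op": "play_rows", "data": {"rows": [-1.2,1.5,20,0,0,-0.012,0.1,-1.2,1.5,28,0,0,-0.012,0.1,-1.2,1.5,31,0,0,-0.012,0.1,-1.2,1.5,31,0,0,-0.012,0.1,-1.2,1.5,31,0,0,-0.012,1,-1.2,1.5,31,0,0,-0.012,1,-1.2,1.5,31,0,0,-0.012,1,-1.2,1.5,31,0,0,-0.012,1,-1.2,1.5,31,0,0,-0.012,1]}}

```text
time_s: 28.8
eef_pos: [486.6, -1.6, 135.0]
tcp_rot: [3.14, 0.0, 1.583]
force: [0.9, -0.6, 2.6]
opening: 21.5
grasp_force: 30.0
```

>>> {"op": "play_rows", "data": {"rows": [0,0,-30,0,0,0,1,0,0,-66,0,0,0.1,1,-38,-7,-66,0,0,0.22,1,-76,-14,-66,0,0,0.34,1,-114,-21,-66,0,0,0.46,1,-152,-28,-66,0,0,0.58,1,-190,-35,-66,0,0,0.7,1,-228,-42,-66,0,0,0.82,1,-266,-50,-66,0,0,0.94,1,-300,-56,-66,0,0,1.06,1,-333.5,-62,-66,0,0,1.18,1,-333.5,-62,-66,0,0,1.3,1]}}

```text
time_s: 29.8
eef_pos: [426.5, -340.7, 199.6]
tcp_rot: [3.14, 0.002, 0.272]
force: [1.3, -0.4, -1.0]
opening: 21.5
grasp_force: 30.0
```

>>> {"op": "play_rows", "data": {"rows": [0,0,0,0,0,0.12,1,0,0,0,0,0,0.186,1,0,0,0,0,0,0.186,1,0,0,0,0,0,0.186,1]}}

```text
time_s: 30.13
eef_pos: [428.3, -335.7, 200.0]
tcp_rot: [-3.141, 0.0, 0.099]
force: [1.0, 0.4, -0.7]
opening: 21.7
grasp_force: 30.0
```

```bash
python3 look2.py 34
```

```text
30.1333 [ 428.3 -335.7  200. ] [-3.141  0.     0.099] 21.747047336357458 30.000061690807343
[149.4  88.5] 338 plate xy 102.2 69.0
[215.8 105.2] 61 plate xy 92.4 28.1
[245.9 105.3] 59 plate xy 92.4 8.9
[276.  105.1] 60 plate xy 92.6 -10.2
[306. 105.] 61 plate xy 92.7 -29.3
[336.3 104.9] 46 plate xy 92.8 -48.6
[185.8 105.4] 59 plate xy 92.3 47.2
[191.  186.1] 101 plate xy 40.5 49.1
[318.3 200.1] 253 plate xy 30.9 -37.3
[202.7 288. ] 78 plate xy -35.6 48.2
```

Run:
```python
from h import *
im=cv2.imread("pics/last.png");m=camera_model("wrist")
g=cv2.cvtColor(im,cv2.COLOR_BGR2GRAY)
y=.097;ex=np.array([np.cos(y),np.sin(y)]);ey=np.array([-ex[1],ex[0]])
P=lambda p,z:(lambda q:np.round([q@ex,q@ey],1))(onz(m,p,z)[:2]-[423.7,-298.5])
hsv=cv2.cvtColor(im,cv2.COLOR_BGR2HSV)
w=((hsv[...,1]<40)&(g>90)).astype(np.uint8)
for c in range(150,250,12):
    col=w[:345,c];r=np.where(col)[0]
    r=r[r>110]
    if len(r):print("col",c,"bottom",r.max(),P((c,r.max()+.5),10))
for r in (220,240,260,300):
    x=np.where(w[r,100:300])[0]+100
    if len(x):print("row",r,"left",x.min(),P((x.min()-.5,r),10))
d=((w==0)&(g<110)).astype(np.uint8);n,l,st,ce=cv2.connectedComponentsWithStats(d[200:340,130:300])
for i in range(1,n):
    if 15<st[i,4]<300:print("hole?",ce[i]+[130,200],st[i,4],P(ce[i]+[130,200],10))
```

```text
col 162 bottom 137 [71.2 74.8]
col 174 bottom 234 [-1.7 74.6]
col 186 bottom 318 [-75.3  73. ]
col 198 bottom 318 [-75.3  63. ]
col 210 bottom 318 [-75.3  53. ]
col 222 bottom 318 [-75.3  42.9]
col 234 bottom 318 [-75.2  32.9]
col 246 bottom 318 [-75.2  22.9]
row 220 left 100 [  9.8 130.2]
row 240 left 100 [ -6.3 133.1]
row 260 left 100 [-23. 136.]
row 300 left 100 [-58.3 142.2]
hole? [208.03225806 252.03225806] 31 [-16.1  49.5]
hole? [194.75280899 292.1011236 ] 89 [-51.   63.3]
hole? [222.49484536 303.43298969] 97 [-61.2  41.5]
```

>>> {"op": "play_rows", "data": {"rows": [-0.7,0.5,35,0,0,0,1,-0.7,0.5,60,0,0,0,1,-0.7,0.5,72,0,0,0,1,-0.7,0.5,78,0,0,0,1,-0.7,0.5,80.5,0,0,0,1,-0.7,0.5,81.5,0,0,0,1,-0.7,0.5,81.5,0,0,0,1,-0.7,0.5,81.5,0,0,0,1]}}

```text
time_s: 30.85
eef_pos: [428.2, -336.8, 120.2]
tcp_rot: [3.14, -0.002, 0.097]
force: [0.2, -0.5, 0.5]
opening: 21.9
grasp_force: 30.0
```

>>> {"op": "play_rows", "data": {"rows": [0,0,0,0,0,0,0.1,0,0,0,0,0,0,0.1,0,0,0,0,0,0,0.1,0,0,0,0,0,0,0.1,0,0,-15,0,0,0,0.1,0,0,-45,0,0,0,0.1,0,0,-81,0,0,0,0.1,0,0,-81,0,0,0,0.1,0,0,-81,0,0,0,0.1]}}

```text
time_s: 31.6
eef_pos: [428.5, -337.1, 202.8]
tcp_rot: [3.137, -0.004, 0.097]
force: [-0.4, -0.4, -0.4]
opening: 39.7
grasp_force: 0.0
```

```bash
python3 look2.py 46;python3 - <<'E'
from h import *
s=read_state();plan(s["eef_pos"],s["tcp_rot"][2],[(537,-1.0,165,1.55)])
E
```

```text
31.6 [ 428.5 -337.1  202.8] [ 3.137 -0.004  0.097] 39.673271665893544 0.0
[148.1  91.4] 330 plate xy 100.9 63.7
[272.9 107.1] 58 plate xy 91.9 -11.6
[303.  106.6] 53 plate xy 92.2 -30.0
[332.2 106.6] 51 plate xy 92.2 -48.0
[183.7 107.5] 57 plate xy 91.7 43.2
[213.2 107.4] 56 plate xy 91.7 25.1
[243.  107.3] 52 plate xy 91.8 6.8
[208.7 166.9] 30 plate xy 55.5 31.1
[316.4 173.7] 108 plate xy 51.1 -38.2
[189.1 187.2] 95 plate xy 42.4 45.0
[336.2 187. ] 56 plate xy 42.4 -51.1
[335.4 287.3] 63 plate xy -29.7 -51.6
[200.9 287.8] 75 plate xy -29.8 44.1
[316.9 311.1] 82 plate xy -48.6 -38.3
-> (537, -1.0, 165, 1.55) rows 11.6 : [141.0, -323.5, 35.5] rz -1.453
```

>>> {"op": "play_rows", "data": {"rows": [15,-35,0,0,0,-0.12,0.1,31,-72,0,0,0,-0.24,0.1,47,-109,0,0,0,-0.36,0.1,63,-146,0,0,0,-0.48,0.1,79,-183,0,0,0,-0.6,0.1,95,-220,0,0,0,-0.72,0.1,111,-257,0,0,0,-0.84,0.1,127,-294,0,0,0,-0.96,0.1,144,-325,5,0,0,-1.08,0.1,144,-325,15,0,0,-1.2,0.1,144,-325,30,0,0,-1.32,0.1,144,-325,36,0,0,-1.422,0.1]}}

```text
time_s: 32.65
eef_pos: [538.3, 2.2, 159.4]
tcp_rot: [-3.136, 0.0, 1.527]
force: [0.1, -0.3, -0.6]
opening: 39.8
grasp_force: 0.0
```

>>> {"op": "play_rows", "data": {"rows": [0,0,0,0,0,0,0.1,0,0,0,0,0,0,0.1,0,0,0,0,0,0,0.1]}}

```text
time_s: 32.9
eef_pos: [539.4, 0.9, 163.3]
tcp_rot: [-3.141, -0.0, 1.516]
force: [-0.1, -0.8, 0.6]
opening: 39.2
grasp_force: 0.0
```

```bash
sed -i 's/<6)&(hsv\[...,1\]>130)&(hsv\[...,2\]>110)/<8)\&(hsv[...,1]>90)\&(hsv[...,2]>60)/' h.py; python3 look.py 62; python3 -c "
from h import *
s=read_state();print(s['eef_pos']);capture('side')
print(recognise('side','tip_tin'))"
```

```text
32.9 [539.4   0.9 163.3] [-3.141 -0.     1.516] 39.176070337603875 0.0
([317.3, 190.0], 184, [543.1, 48.9])
([370.7, 247.8], 209, [569.6, 16.5])
([438.0, 257.8], 97, [605.3, 8.9])
([544.0, 305.6], 2570, [665.4, -23.0])
([319.5, 359.5], 141, [538.7, -51.3])
[539.61459359   0.83977405 163.82862973]
[{'point': [596.8, 32.0, 25.0], 'p': 0.59}]
```

>>> {"op": "play_rows", "data": {"rows": [-1,0.5,20,0,0,-0.011,0.1,-1,0.5,28,0,0,-0.011,0.1,-1,0.5,31,0,0,-0.011,0.1,-1,0.5,31,0,0,-0.011,0.1,-1,0.5,31,0,0,-0.011,1,-1,0.5,31,0,0,-0.011,1,-1,0.5,31,0,0,-0.011,1,-1,0.5,31,0,0,-0.011,1,-1,0.5,31,0,0,-0.011,1]}}

```text
time_s: 33.8
eef_pos: [540.3, 0.0, 133.5]
tcp_rot: [3.14, 0.0, 1.53]
force: [0.8, -0.1, 2.9]
opening: 21.8
grasp_force: 30.0
```

>>> {"op": "play_rows", "data": {"rows": [0,0,-30,0,0,0,1,0,0,-66,0,0,0.1,1,-35,-14,-66,0,0,0.22,1,-70,-29,-66,0,0,0.34,1,-105,-43,-66,0,0,0.46,1,-140,-57,-66,0,0,0.58,1,-175,-72,-66,0,0,0.7,1,-210,-86,-66,0,0,0.82,1,-245,-100,-66,0,0,0.94,1,-265.5,-108.5,-66,0,0,1.06,1,-265.5,-108.5,-66,0,0,1.18,1,-265.5,-108.5,-66,0,0,1.3,1]}}

```text
time_s: 34.8
eef_pos: [419.8, -262.3, 198.6]
tcp_rot: [-3.142, 0.0, 0.221]
force: [-0.5, 0.3, -0.2]
opening: 21.6
grasp_force: 30.0
```

>>> {"op": "play_rows", "data": {"rows": [0,0,0,0,0,0.1,1,0,0,0,0,0,0.13,1,0,0,0,0,0,0.13,1,0,0,0,0,0,0.13,1]}}

```text
time_s: 35.13
eef_pos: [420.7, -260.8, 198.6]
tcp_rot: [-3.142, 0.0, 0.101]
force: [-0.9, 0.1, -0.7]
opening: 21.8
grasp_force: 30.0
```

```bash
python3 look2.py 46
```

```text
35.1333 [ 420.7 -260.8  198.6] [-3.142  0.     0.101] 21.83368931077797 29.99983102083206
[266.9  87.9] 327 plate xy 101.4 68.9
[299.7 104.3] 58 plate xy 92.3 49.6
[329.8 104.6] 53 plate xy 92.3 31.4
[360.  104.5] 56 plate xy 92.4 13.3
[390.7 105. ] 69 plate xy 92.1 -5.2
[421. 105.] 61 plate xy 92.2 -23.5
[451.3 104.9] 67 plate xy 92.4 -41.8
[439.1 173.4] 123 plate xy 51.2 -38.6
[318.4 201.2] 255 plate xy 32.8 38.1
[424.9 313. ] 80 plate xy -48.6 -38.7
```

>>> {"op": "play_rows", "data": {"rows": [0.3,0,35,0,0,0,1,0.3,0,60,0,0,0,1,0.3,0,72,0,0,0,1,0.3,0,78,0,0,0,1,0.3,0,80.5,0,0,0,1,0.3,0,81,0,0,0,1,0.3,0,81,0,0,0,1,0.3,0,81,0,0,0,1]}}

```text
time_s: 35.85
eef_pos: [421.6, -261.2, 119.2]
tcp_rot: [3.14, -0.002, 0.1]
force: [-0.0, 0.8, 0.5]
opening: 21.9
grasp_force: 30.0
```

>>> {"op": "play_rows", "data": {"rows": [0,0,0,0,0,0,0.1,0,0,0,0,0,0,0.1,0,0,0,0,0,0,0.1,0,0,0,0,0,0,0.1,0,0,-15,0,0,0,0.1,0,0,-45,0,0,0,0.1,0,0,-85,0,0,0,0.1,0,0,-120,0,0,0,0.1,0,0,-120,0,0,0,0.1,0,0,-120,0,0,0,0.1]}}

```text
time_s: 36.68
eef_pos: [421.8, -261.3, 240.7]
tcp_rot: [3.138, -0.004, 0.1]
force: [1.3, -0.3, -0.1]
opening: 39.4
grasp_force: 0.0
```

```bash
python3 look2.py 46; python3 -c "
from h import *
im=capture('side');cv2.imwrite('pics/side4.png',im[:,:,::-1]);print(recognise('side','tip_tin'),recognise('side','pedal_pad'))
im=capture('scene');cv2.imwrite('pics/scene4.png',im[:,:,::-1]);print(recognise('scene','tip_tin'),recognise('scene','pedal_pad'))
S=camera_model('scene');s=read_state();print(s['eef_pos'],s['tcp_rot'])
"
```

```text
36.6833 [ 421.8 -261.3  240.7] [ 3.138 -0.004  0.1  ] 39.44324244400847 0.0
[272.2  95.6] 229 plate xy 101.3 69.4
[299.6 109.8] 40 plate xy 91.8 50.2
[325.6 109.9] 40 plate xy 91.9 31.6
[351.4 109.7] 40 plate xy 92.0 13.2
[377.4 109.9] 40 plate xy 92.0 -5.4
[403.5 109.7] 40 plate xy 92.2 -24.1
[429.4 109.5] 35 plate xy 92.3 -42.6
[317.  166.4] 75 plate xy 51.8 37.7
[418.5 167.7] 88 plate xy 51.1 -38.2
[317.1 288.3] 64 plate xy -47.9 37.4
[408.5 289.1] 66 plate xy -48.6 -38.2
[{'point': [599.5, 28.9, 23.6], 'p': 0.66}, {'point': [423.7, -328.6, 25.3], 'p': 0.54}] [{'point': [650.0, 162.9, 38.1], 'p': 0.73}]
[{'point': [601.8, 21.3, 23.8], 'p': 0.9}] [{'point': [645.5, 156.4, 43.1], 'p': 0.58}]
[ 420.69081787 -260.54707658  236.15758696] [-3.13996402e+00  1.89962576e-03  9.98135940e-02]
```

>>> {"op": "play_rows", "data": {"rows": [0,0,-30,0,0,-0.12,0.1,12,-20,-64,0,0,-0.24,0.1,24,-40,-64,0,0,-0.36,0.1,36,-60,-64,0,0,-0.48,0.1,48,-80,-64,0,0,-0.6,0.1,60,-100,-64,0,0,-0.72,0.1,72,-120,-64,0,0,-0.84,0.1,84,-140,-64,0,0,-0.96,0.1,96,-160,-64,0,0,-1.08,0.1,108,-180,-64,0,0,-1.2,1,120,-200,-64,0,0,-1.32,1,120,-200,-64,0,0,-1.44,1]}}

```text
time_s: 38.03
eef_pos: [521.4, -46.6, 300.5]
tcp_rot: [-3.14, -0.002, 1.549]
force: [0.7, -0.4, 0.2]
opening: 22.8
grasp_force: 0.0
```

>>> {"op": "play_rows", "data": {"rows": [20,8,5,0,0,-0.12,1,40,16,10,0,0,-0.24,1,60,24,15,0,0,-0.36,1,80,32,20,0,0,-0.48,1,105,41,25,0,0,-0.6,1,130,50,30,0,0,-0.72,1,155,60,35,0,0,-0.84,1,180,70,40,0,0,-0.96,1,212,83,50,0,0,-1.08,1,212,83,50,0,0,-1.2,1,212,83,50,0,0,-1.29,1,212,83,50,0,0,-1.29,1]}}

```text
time_s: 39.03
eef_pos: [609.9, 160.2, 249.9]
tcp_rot: [-3.14, -0.002, 2.834]
force: [0.1, -0.2, 1.6]
opening: 0.2
grasp_force: 0.0
```

Run:
```python
from h import *
np.set_printoptions(precision=1,suppress=True)
s=read_state();print(s["time_s"],s["eef_pos"],s["tcp_rot"],s["opening"])
m=camera_model("wrist");im=capture("wrist");cv2.imwrite("pics/ped.png",im[:,:,::-1])
for n in("pedal_pad","tip_tin"):print([(np.round(r["point"],1).tolist(),r["p"]) for r in recognise("wrist",n)])
# dark tread: print coarse map of grey levels around expected tread
for z in(48,):
    c=proj(m,[[626,164,z]])[0];print("exp px",c)
    print("expected tread corners px",proj(m,[[649,144,z],[649,184,z],[603,184,z],[603,144,z]]))
g=cv2.cvtColor(im,cv2.COLOR_RGB2GRAY);x,y=c.astype(int)
print(cv2.resize(g[max(0,y-80):y+80,x-80:x+80],(32,32),interpolation=cv2.INTER_AREA)//8)
```

```text
39.0333 [609.9 160.2 249.9] [-3.1 -0.   2.8] 0.15451271293220945
[([637.8, 166.3, 41.2], 0.91)]
[([598.7, 23.5, 24.1], 0.91)]
exp px [328.1 240.5]
expected tread corners px [[313.4 272.2]
 [359.4 258.7]
 [343.7 207. ]
 [295.8 221.7]]
[[ 6  6  6 ...  6  6  5]
 [ 6  6  6 ...  6  6  5]
 [ 6  6  6 ...  6  6  5]
 ...
 [ 6  6  8 ...  3  3  3]
 [ 6  6 15 ...  3  3  3]
 [ 6  6 11 ...  3  3  3]]
```

Run:
```python
from h import *
im=cv2.imread("pics/ped.png");g=cv2.cvtColor(im,cv2.COLOR_BGR2GRAY)
for r in range(165,345,4):print(r,"".join(" .:-=+*#%@"[min(9,int(v)//26)] for v in cv2.resize(g[r:r+4,240:420],(60,1),interpolation=cv2.INTER_AREA)[0]))
```

```text
165 ............................................................
169 ............................................................
173 ............................................................
177 ............................................................
181 ............................................................
185 ................................:::.........................
189 ...........................::--====:........................
193 ........................::-========-........................
197 .................:.::::::::=========........................
201 ...............-==-:::::::::========:.......................
205 ...............:===-::::::::========-.......................
209 ...............:====-:::::::::=====-:.......................
213 ................-====-::::::::-====::.......................
217 ................:=====:::::-+****+=:::......................
221 .................=====------==-:..:-::......................
225 ..................-----::..........-::......................
229 ..................::.... .  .......:::..................
[... 1124 characters left out ...]
**+-:......:::....::::.:+--------:................
305 .......=*****++:..::::::....:.::::-+---====::...............
309 ......:******+++..::.::......::.:::#%%=--:.::...............
313 ......=++==++++=::::.:::..:..::::::--:......................
317 .....::::::::=+=.:::::.:..:.::::::::........................
321 ......::::...:=-.:::::::..:.:::::.::........................
325 ....:::--:::..::::::::::....:::.:::.:.......................
329 ...:-----::::..:::::.:::....:::.:::::.......................
333 ....::::::.::...............................................
337 ............................................................
341 ............................................................
```

>>> {"op": "play_rows", "data": {"rows": [-16,8.5,30,0,0,0,1,-16,8.5,65,0,0,0,1,-16,8.5,95,0,0,0,1,-16,8.5,110,0,0,0,1,-16,8.5,116,0,0,0,1,-16,8.5,116,0,0,0,1,-16,8.5,116,0,0,0,1]}}

```text
time_s: 39.77
eef_pos: [628.4, 162.5, 137.2]
tcp_rot: [3.141, 0.002, 2.828]
force: [0.5, 0.4, 0.1]
opening: 0.3
grasp_force: 0.0
```

Run:
```python
from h import *
s=read_state();print(s["time_s"],s["eef_pos"],s["force"])
im=capture("wrist")[:,:,::-1];g=cv2.cvtColor(im,cv2.COLOR_BGR2GRAY)
for r in range(200,400,5):print(r,"".join(" .:-=+*#%@"[min(9,int(v)//26)] for v in cv2.resize(g[r:r+5,200:480],(70,1),interpolation=cv2.INTER_AREA)[0]))
```

```text
39.7667 [628.36264909 162.51514369 137.17558815] [0.50965488 0.42151057 0.09140148]
200 :::::::::::...........::-==+********=::::::::::::::::::::::::........:
205 :::::::::::::......:::=+************+::::::::::::::::::::::::.........
210 :::::::::::::.:::------+*************-::::::::::::::::::::::::..:----=
215 ::::::::::::::----------*************=:::::::::::::::::::::::::.:++===
220 ::::::::::::::----------+************+:::::::::::::::::::::::::.:+++==
225 ::::::::::::::-=---------=*********+==:::::::::::::::::::::::::.:=++==
230 :::::::::::::::=-----------***++==----:::::::::::::::::::::::::::=++++
235 :::::::::::::::==----------==----=+=---::::::::::::::::::::::::::+++++
240 ::::::::::...:::=-----------=+*##%%#---:..:.........:::::::::::::*++=+
245 :::::::::.....::=------=+*##%%%%#*=-=--:.............::::::::::::#=+++
250 :::::::::.......:=-===#%%%%#*+-:::::+---.........................+++==
255 :::::::::......:====+#%*+=::::::.:..----:........................=++++
260 :::::::::......-+=--:::::............=--:...............:..:....:+=++=
265 :::::::::......::......:.............
[... 1283 characters left out ...]
::::::::::::::...........
355 ::::::::::::::::::::::::::::=:-=:::::::::::::::::::::::::::::.........
360 :::::::::::::::::::::::::::-=:-=::::::::::::::::::::::::::::--........
365 :::::::::::::::::::::::::::-+--*:::::::::.:::::::::::::::::::=........
370 :::::.:::::::.:.::::::..:::-+-=*.:::::::..:::::::.::::::::..::-:::::::
375 :::...::::::.::::::::...:::-*-+#:::::::...::::::..:::::::...::-====---
380 :::::::::::::::::::::::::::-*=+#:::::::::::::::::::::::::::::::=====++
385 -----------------:---------=*=*%----:---------------------------++++++
390 ---------------------------=*=#%--------------------------------******
395 ---------------------------=++*%--------------------------------******
```

>>> {"op": "play_rows", "data": {"rows": [0,-2.5,0,0,0,0,1,0,-2.5,5,0,0,0,1,1,-2.8,9,0,0,0,1,2,-3.2,13,0,0,0,1,3,-3.5,17,0,0,0,1,4,-3.8,21,0,0,0,1,4.8,-4,24,0,0,0,1,4.8,-4,24,0,0,0,1]}}

```text
time_s: 40.48
eef_pos: [623.1, 160.5, 113.1]
tcp_rot: [3.14, 0.004, 2.83]
force: [2.2, -0.6, 8.4]
opening: 0.5
grasp_force: 4.1
```

>>> {"op": "play_rows", "data": {"rows": [0.3,0,2,0,0,0,1,0.5,0,4,0,0,0,1,0.5,0,4,0,0,0,1,0.5,0,4,0,0,0,1]}}

```text
time_s: 40.82
eef_pos: [622.7, 160.5, 110.1]
tcp_rot: [3.14, 0.004, 2.83]
force: [0.5, -0.7, 9.1]
opening: 0.1
grasp_force: 4.5
```

>>> {"op": "play_rows", "data": {"rows": [0,0,2,0,0,0,1,0,0,3,0,0,0,1,0,0,3,0,0,0,1,0,0,3,0,0,0,1]}}

```text
time_s: 41.15
eef_pos: [622.7, 160.5, 109.3]
tcp_rot: [3.139, 0.005, 2.83]
force: [-4.4, -2.2, 18.0]
opening: 0.4
grasp_force: 8.9
```

>>> {"op": "play_rows", "data": {"rows": [0,0,1,0,0,0,1,0,0,1,0,0,0,1,0,0,1,0,0,0,1,0,0,1,0,0,0,1,0,0,1,0,0,0,1,0,0,1,0,0,0,1,0,0,1,0,0,0,1,0,0,1,0,0,0,1,0,0,1,0,0,0,1,0,0,1,0,0,0,1,0,0,1,0,0,0,1,0,0,1,0,0,0,1]}}

```text
time_s: 42.15
eef_pos: [622.7, 160.5, 109.2]
tcp_rot: [3.139, 0.005, 2.83]
force: [-6.3, -2.4, 21.1]
opening: 0.8
grasp_force: 10.6
```

>>> {"op": "play_rows", "data": {"rows": [0,0,0,0,0,0,1,0,0,0,0,0,0,1,0,0,0,0,0,0,1,0,0,0,0,0,0,1,0,0,0,0,0,0,1,0,0,0,0,0,0,1,0,0,0,0,0,0,1,0,0,0,0,0,0,1]}}

```text
time_s: 42.82
eef_pos: [622.7, 160.5, 109.2]
tcp_rot: [3.139, 0.005, 2.83]
force: [-7.2, -2.0, 21.9]
opening: 0.5
grasp_force: 10.6
```

>>> {"op": "play_rows", "data": {"rows": [-1,0,-5,0,0,0,1,-2,0,-10,0,0,0,1,-3,0,-15,0,0,0,1,-4,0,-20,0,0,0,1,-5,0,-27,0,0,0,1,-5,0,-45,0,0,0,1,-5,0,-80,0,0,0,1,-5,0,-120,0,0,0,1,-5,0,-150,0,0,0,1,-5,0,-180,0,0,0,1,-5,0,-180,0,0,0,1,-5,0,-180,0,0,0,1]}}

```text
time_s: 43.82
eef_pos: [626.7, 159.0, 285.9]
tcp_rot: [3.14, 0.003, 2.83]
force: [0.3, 0.9, -1.0]
opening: 0.5
grasp_force: 0.0
```

Run:
```python
from h import *
np.set_printoptions(precision=1,suppress=True)
s=read_state();print(s["time_s"],s["eef_pos"],s["force"])
for c in("wrist","side","scene"):
    im=capture(c);cv2.imwrite(f"pics/end_{c}.png",im[:,:,::-1])
    for n in("tip_tin","pedal_pad","slat_0"):print(c,n,[(np.round(r["point"],1).tolist(),round(r["p"],2)) for r in recognise(c,n)])
# compare still scenery before/after
for c in("side","scene"):
    a=cv2.imread(f"pics/{c}0.png").astype(int);b=cv2.imread(f"pics/end_{c}.png").astype(int)
    m=camera_model(c);y=.097;ex=np.array([np.cos(y),np.sin(y),0]);ey=np.array([-ex[1],ex[0],0]);C=np.array([423.7,-298.5,0])
    for e in eyelets(m,cv2.imread(f"pics/end_{c}.png")[:,:,::-1].copy(),46,lo=4,hi=60):
        q=np.array(e[2]+[0])-C
        if abs(q).max()<80:print(c,e[0],e[1],"plate xy@46",q@ex,q@ey)
```

```text
43.8167 [626.7 159.  285.9] [ 0.3  0.9 -1. ]
wrist tip_tin [([633.6, 41.4, 25.5], 0.64)]
wrist pedal_pad [([647.3, 161.5, 39.7], 0.77)]
wrist slat_0 []
side tip_tin [([641.2, 42.0, 22.4], 0.55)]
side pedal_pad [([652.5, 162.4, 38.5], 0.73)]
side slat_0 [([425.2, -256.1, 46.3], 0.85), ([424.2, -327.6, 23.4], 0.75), ([427.0, -328.8, 48.0], 0.66), ([384.4, -298.5, 37.2], 0.64), ([418.2, -253.6, 22.3], 0.49), ([461.9, -289.0, 33.7], 0.44)]
scene tip_tin [([637.6, 35.5, 24.6], 0.67), ([364.6, -232.4, 7.2], 0.63)]
scene pedal_pad [([646.4, 160.9, 45.2], 0.57)]
scene slat_0 [([369.0, -229.0, 6.7], 0.66)]
```

```bash
cat > tin.py <<'E'
from h import *
def red(c,z=23):
    m=camera_model(c);s=read_state();im=capture(c)
    hsv=cv2.cvtColor(im,cv2.COLOR_RGB2HSV)
    k=(((hsv[...,0]<7)|(hsv[...,0]>173))&(hsv[...,1]>140)&(hsv[...,2]>60)).astype(np.uint8)
    k=cv2.morphologyEx(k,cv2.MORPH_CLOSE,np.ones((5,5)));n,l,st,ce=cv2.connectedComponentsWithStats(k)
    for i in range(1,n):
        p=onz(m,ce[i],z)
        if st[i,4]>80 and 500<p[0]<750 and -100<p[1]<150:
            b=st[i];e=[onz(m,q,z)[:2].round(1).tolist() for q in((b[0],ce[i][1]),(b[0]+b[2],ce[i][1]),(ce[i][0],b[1]),(ce[i][0],b[1]+b[3]))]
            print(c,ce[i].round(1),b,p.round(1),e)
s=read_state();print(s["time_s"],s["eef_pos"].round(1),s["tcp_rot"].round(3))
for c in("wrist","side","scene"):red(c)
E
python3 tin.py
```

```text
44.4167 [626.3 159.  283.4] [-3.141 -0.     2.83 ]
wrist [205.3 258.4] [ 175  230   61   57 2720] [642.7  36.1  23. ] [[633.4, 7.3], [652.1, 65.2], [615.4, 47.8], [671.7, 23.7]]
wrist [303.1 308.3] [ 283  274   32   70 1179] [725.5 111.1  23. ] [[719.1, 91.2], [729.3, 122.9], [688.6, 123.5], [766.4, 97.4]]
wrist [333.5 308.8] [ 323  275   30   70 1135] [735.8 141.1  23. ] [[732.5, 130.7], [742.1, 160.5], [699.1, 152.4], [777.6, 128.2]]
side [274.8 282.4] [262 272  27  22 475] [641.1  40.1  23. ] [[669.0, 40.8], [610.3, 39.4], [644.1, 8.0], [637.9, 74.5]]
scene [261.2 262.9] [246 251  31  25 624] [640.2  37.   23. ] [[661.0, 57.8], [618.4, 15.4], [662.8, 17.5], [616.0, 57.9]]
```

>>> {"op": "play_rows", "data": {"rows": [-15,-35,0,0,0,-0.07,-0.8,-32,-70,10,0,0,-0.14,-0.8,-51,-111,30,0,0,-0.14,-0.8,-51,-111,60,0,0,-0.14,-0.8,-51,-111,90,0,0,-0.14,-0.8,-51,-111,110,0,0,-0.14,-0.8,-51,-111,123,0,0,-0.14,-0.8,-51,-111,123,0,0,-0.14,-0.8,-51,-111,123,0,0,-0.14,-0.8,-51,-111,123,0,0,-0.14,-0.8]}}

```text
time_s: 45.4
eef_pos: [641.6, 38.0, 162.9]
tcp_rot: [3.141, 0.003, 2.97]
force: [1.4, 0.1, 0.4]
opening: 63.7
grasp_force: 0.0
```

```bash
python3 tin.py; python3 -c "
from h import *
print(read_state()['opening'],recognise('wrist','tip_tin'))"
```

```text
45.4 [641.6  38.  162.9] [3.141e+00 3.000e-03 2.970e+00]
wrist [311.9 250.5] [ 266  207   92   88 6344] [642.   34.4  23. ] [[637.0, 5.4], [647.0, 63.6], [613.7, 39.5], [673.1, 28.9]]
wrist [396.9 283.4] [390 275  19  18  97] [674.3  85.7  23. ] [[673.5, 81.2], [675.7, 93.6], [668.3, 86.4], [681.3, 85.0]]
wrist [427.1 339.1] [409 304  40  67 622] [720.3 101.9  23. ] [[718.2, 89.5], [722.9, 116.9], [692.9, 104.2], [746.8, 99.8]]
wrist [210.9 337.9] [197 319  28  38 374] [693.7 -46.1  23. ] [[692.0, -55.6], [695.4, -36.4], [679.3, -42.3], [708.9, -50.1]]
wrist [197.  357.6] [188 342  22  28 249] [707.6 -59.9  23. ] [[706.6, -66.2], [709.2, -50.8], [695.3, -56.5], [717.8, -62.7]]
side [274.9 282.7] [262 272  27  22 454] [641.   41.2  23. ] [[668.9, 41.8], [610.3, 40.4], [644.0, 8.0], [637.9, 74.5]]
scene [261.2 263. ] [246 251  31  25 614] [640.   37.2  23. ] [[660.9, 57.9], [618.2, 15.5], [662.8, 17.5], [616.0, 57.9]]
75.47320030483684 [{'point': [638.0, 35.3, 23.6], 'p': 0.88}]
```

>>> {"op": "play_rows", "data": {"rows": [-0.7,-2.5,0,0,0,0,-0.8,-0.7,-2.5,30,0,0,0,-0.8,-0.7,-2.5,55,0,0,0,-0.8,-0.7,-2.5,72,0,0,0,-0.8,-0.7,-2.5,78,0,0,0,-0.8,-0.7,-2.5,79,0,0,0,-0.8,-0.7,-2.5,79,0,0,0,1,-0.7,-2.5,79,0,0,0,1,-0.7,-2.5,79,0,0,0,1,-0.7,-2.5,79,0,0,0,1,-0.7,-2.5,79,0,0,0,1,-0.7,-2.5,79,0,0,0,1]}}

```text
time_s: 46.6
eef_pos: [641.4, 35.1, 82.2]
tcp_rot: [3.142, 0.001, 2.97]
force: [0.4, 0.6, 1.9]
opening: 57.5
grasp_force: 30.0
```

>>> {"op": "play_rows", "data": {"rows": [0,0,-15,0,0,0,1,0,0,-35,0,0,0,1,15,-8,-40,0,0,0.06,1,30,-16,-40,0,0,0.136,1,38.5,-21.5,-40,0,0,0.136,1,38.5,-21.5,-40,0,0,0.136,1,38.5,-21.5,-25,0,0,0.136,1,38.5,-21.5,-12,0,0,0.136,1,38.5,-21.5,-5,0,0,0.136,1,38.5,-21.5,-2,0,0,0.136,1,38.5,-21.5,-2,0,0,0.136,1,38.5,-21.5,-2,0,0,0.136,1]}}

```text
time_s: 47.6
eef_pos: [599.6, 20.6, 83.0]
tcp_rot: [-3.141, -0.001, 2.834]
force: [-1.1, 0.5, -0.2]
opening: 57.6
grasp_force: 30.0
```

>>> {"op": "play_rows", "data": {"rows": [0,0,0,0,0,0,-1,0,0,0,0,0,0,-1,0,0,0,0,0,0,-1,0,0,0,0,0,0,-1,0,0,0,0,0,0,-1,0,0,-15,0,0,0,-1,0,0,-40,0,0,0,-1,0,0,-80,0,0,0,-1,0,0,-120,0,0,0,-1,0,0,-120,0,0,0,-1,0,0,-120,0,0,0,-1]}}

```text
time_s: 48.52
eef_pos: [600.8, 20.5, 207.8]
tcp_rot: [3.14, 0.007, 2.834]
force: [-0.6, -0.1, -0.3]
opening: 87.9
grasp_force: 0.0
```

```bash
sed -i 's/z=23):/z=24.5):/' tin.py; python3 tin.py
python3 - <<'E'
from h import *
s=read_state();m=camera_model("wrist");im=capture("wrist");cv2.imwrite("pics/pad.png",im[:,:,::-1])
hsv=cv2.cvtColor(im,cv2.COLOR_RGB2HSV)
k=((hsv[...,0]>3)&(hsv[...,0]<25)&(hsv[...,1]>60)&(hsv[...,2]>60)).astype(np.uint8);r=(((hsv[...,0]<7)|(hsv[...,0]>173))&(hsv[...,1]>140)).astype(np.uint8)
k=cv2.morphologyEx(k|r,cv2.MORPH_CLOSE,np.ones((5,5)))
c=proj(m,[[599,21,1.5]])[0].astype(int);print(c)
for y in range(c[1]-70,c[1]+75,5):print(y,"".join(("#" if r[y,x] else "o" if k[y,x] else ".") for x in range(c[0]-90,c[0]+90,3)))
E
```

```text
48.5167 [600.8  20.5 207.8] [3.14  0.007 2.834]
wrist [317.6 226.4] [ 279  189   78   76 4535] [599.5  21.6  24.5] [[590.7, -6.1], [608.5, 49.8], [572.4, 30.2], [629.4, 12.0]]
wrist [201.  299.2] [188 285  22  26 171] [629.3 -86.   24.5] [[626.1, -96.0], [631.5, -79.2], [617.7, -81.1], [639.2, -90.3]]
wrist [444.1 309.7] [427 291  35  37 413] [697.9  97.8  24.5] [[693.7, 84.6], [702.3, 111.7], [681.4, 101.2], [714.7, 94.4]]
wrist [459.5 335.7] [450 328  24  18 138] [725.8 105.1  24.5] [[723.4, 97.6], [729.5, 116.6], [718.5, 106.5], [735.7, 103.2]]
wrist [474.2 354.8] [455 336  45  35 584] [748.  113.4  24.5] [[743.1, 97.9], [754.7, 134.3], [729.8, 116.7], [764.3, 110.5]]
side [294.5 278.3] [281 268  27  22 467] [599.1  28.2  24.5] [[628.6, 28.9], [569.5, 27.5], [601.2, -4.2], [596.8, 63.3]]
scene [280.2 270.5] [266 258  31  27 593] [599.2  24.1  24.5] [[618.5, 43.3], [576.4, 1.4], [622.0, 3.6], [573.5, 47.1]]
[318 224]
154 ............................................................
159 ............................................................
164 .................................
[... 1017 characters left out ...]
.......o##########o#oo###########ooo..............
249 .................oo##########o#############ooo..............
254 .................ooo######################oooo..............
259 ..................ooo####################ooooo..............
264 ..................ooooo################ooooo................
269 ..................ooooooo###########........................
274 ............................................................
279 ............................................................
284 ............................................................
289 ............................................................
294 ............................................................
```

>>> {"op": "play_rows", "data": {"rows": [4,35,0,0,0,0,1,8,70,0,0,0,0,1,12,105,0,0,0,0,1,17,141,0,0,0,0,1,17,141,10,0,0,0,1,17,141,20,0,0,0,1,17,141,30,0,0,0,1,17,141,40,0,0,0,1,17,141,50,0,0,0,1,17,141,60,0,0,0,1,17,141,68,0,0,0,1,17,141,68,0,0,0,1]}}

```text
time_s: 49.72
eef_pos: [625.4, 158.7, 133.4]
tcp_rot: [-3.139, -0.002, 2.833]
force: [0.3, -3.1, 2.8]
opening: 11.1
grasp_force: 1.7
```

>>> {"op": "play_rows", "data": {"rows": [0,0,0,0,0,0,1,0,0,0,0,0,0,1,0,0,0,0,0,0,1,0,0,0,0,0,0,1]}}

```text
time_s: 50.05
eef_pos: [626.2, 160.2, 136.4]
tcp_rot: [3.141, 0.001, 2.834]
force: [0.2, 0.4, -0.8]
opening: 0.5
grasp_force: 0.0
```

>>> {"op": "play_rows", "data": {"rows": [0,0,5,0,0,0,1,1,-0.3,10,0,0,0,1,2,-0.7,14,0,0,0,1,3,-1,18,0,0,0,1,4,-1.3,22,0,0,0,1,4.8,-1.5,25,0,0,0,1,5,-1.5,28,0,0,0,1,5,-1.5,30,0,0,0,1,5,-1.5,31,0,0,0,1,5,-1.5,32,0,0,0,1,5,-1.5,32,0,0,0,1,5,-1.5,32,0,0,0,1]}}

```text
time_s: 51.05
eef_pos: [621.6, 160.5, 109.2]
tcp_rot: [3.139, 0.004, 2.834]
force: [-8.0, -1.3, 21.4]
opening: 0.6
grasp_force: 11.1
```

Stop reached (21 N, same height). Hold, then release.

>>> {"op": "play_rows", "data": {"rows": [0,0,0,0,0,0,1,0,0,0,0,0,0,1,0,0,0,0,0,0,1,0,0,0,0,0,0,1,0,0,0,0,0,0,1,0,0,0,0,0,0,1,0,0,0,0,0,0,1,0,0,0,0,0,0,1,0,0,0,0,0,0,1,0,0,0,0,0,0,1,0,0,0,0,0,0,1,0,0,0,0,0,0,1]}}

```text
time_s: 52.05
eef_pos: [621.6, 160.5, 109.2]
tcp_rot: [3.139, 0.004, 2.834]
force: [-8.2, -2.4, 22.0]
opening: 0.1
grasp_force: 11.1
```

>>> {"op": "play_rows", "data": {"rows": [0,0,0,0,0,0,1,0,0,0,0,0,0,1,0,0,0,0,0,0,1,0,0,0,0,0,0,1,-1,0,-5,0,0,0,1,-2,0,-10,0,0,0,1,-3,0,-15,0,0,0,1,-4,0,-20,0,0,0,1,-5,0,-27,0,0,0,1,-5,0,-45,0,0,0,1,-5,0,-80,0,0,0,1,-5,0,-120,0,0,0,1]}}

```text
time_s: 53.05
eef_pos: [624.3, 158.2, 220.8]
tcp_rot: [-3.138, -0.006, 2.834]
force: [-0.0, 0.2, 0.1]
opening: 0.7
grasp_force: 0.0
```

>>> {"op": "play_rows", "data": {"rows": [0,0,-30,0,0,0,1,0,0,-50,0,0,0,1,0,0,-50,0,0,0,1,0,0,-50,0,0,0,1]}}

```text
time_s: 53.38
eef_pos: [625.9, 158.6, 274.3]
tcp_rot: [3.141, 0.002, 2.834]
force: [-0.6, 0.2, 0.4]
opening: 0.2
grasp_force: 0.0
```

```bash
python3 tin.py
python3 - <<'E'
from h import *
for c in("side","scene"):
    im=capture(c);cv2.imwrite(f"pics/fin_{c}.png",im[:,:,::-1])
    for n in("tip_tin","pedal_pad","slat_0","flux_bottle","kapton_roll","camera_module","adapter_sma"):print(c,n,[(np.round(r["point"]).tolist(),round(r["p"],2)) for r in recognise(c,n)])
a=cv2.imread("pics/side0.png");b=cv2.imread("pics/fin_side.png");d=np.abs(a.astype(int)-b).max(2)
d=(cv2.blur(d.astype(np.float32),(3,3))>45).astype(np.uint8);n,l,st,ce=cv2.connectedComponentsWithStats(d)
for i in range(1,n):
    if st[i,4]>25 and 160<ce[i][1]<420:print("changed",st[i])
E
```

```text
53.3833 [625.9 158.6 274.3] [3.141e+00 2.000e-03 2.834e+00]
wrist [172.4 225.7] [ 140  196   65   61 3115] [600.5  23.8  24.5] [[591.3, -5.2], [609.8, 53.0], [574.5, 35.6], [629.4, 10.6]]
wrist [303.  308.4] [ 283  274   32   74 1148] [720.4 113.2  24.5] [[714.3, 94.0], [724.1, 124.8], [684.5, 125.1], [764.7, 98.5]]
wrist [333.5 308.1] [ 323  275   31   59 1128] [729.5 142.8  24.5] [[726.3, 132.6], [735.8, 162.5], [694.6, 153.4], [758.3, 134.0]]
side [294.5 278.3] [281 268  27  22 472] [599.1  28.   24.5] [[628.6, 28.7], [569.5, 27.3], [601.2, -4.2], [596.8, 63.3]]
scene [280.  270.3] [266 258  31  27 608] [599.7  24.1  24.5] [[618.8, 43.0], [576.7, 1.2], [622.3, 3.8], [573.7, 47.4]]
side tip_tin [([597.0, 30.0, 24.0], 0.64)]
side pedal_pad [([650.0, 161.0, 35.0], 0.72)]
side slat_0 [([426.0, -255.0, 47.0], 0.8), ([417.0, -255.0, 20.0], 0.66), ([430.0, -332.0, 46.0], 0.57), ([423.0, -329.0, 26.0], 0.45), ([459.0, -289.0, 35.0], 0.45), ([384.0, -300.0, 40.0], 0.43)]
side flux_bottle [([691.0, 95.0, 42.0], 0.67)]
side kapton_roll [([459.0, -291.0, 36.0], 0.65), ([699.0, -27.0, 12.0], 0
[... 323 characters left out ...]
0, 13.0], 0.67)]
scene camera_module [([620.0, -120.0, 5.0], 0.55), ([598.0, 22.0, 22.0], 0.15)]
scene adapter_sma [([481.0, -41.0, 48.0], 0.33)]
changed [ 315  174  137  132 7567]
changed [623 176  17  56 606]
changed [563 182  12   6  47]
changed [533 186  32  64 932]
changed [278 195  11   8  50]
changed [583 206  43  14 299]
changed [249 223   8  10  40]
changed [585 223  31  21 389]
changed [227 231   9  11  38]
changed [270 233  11  16  80]
changed [ 583  245   57   96 1989]
changed [242 247  29  18 258]
changed [519 254  22   8 115]
changed [279 267  30  28 644]
changed [ 503  269   45   70 1257]
changed [235 313  31  21 335]
changed [284 325  12   9  85]
changed [240 367  32  21 316]
```

Run:
```python
import cv2,numpy as np
for c,rs in(("side",{"kapton":(240,246,34,26),"bottle":(238,276,22,38),"pedal":(228,305,72,42),"cam":(284,234,16,14),"adapter":(302,208,10,14)}),("scene",{"kapton":(258,212,38,34),"bottle":(212,242,24,36),"cam":(316,222,24,18),"adapter":(364,206,14,18)})):
    a=cv2.imread(f"pics/{c}0.png",0);b=cv2.imread(f"pics/fin_{c}.png",0)
    a,b=[cv2.Canny(cv2.GaussianBlur(i,(3,3),0),30,80) for i in(a,b)];a,b=[cv2.GaussianBlur(i,(5,5),0) for i in(a,b)]
    for n,(x,y,w,h) in rs.items():
        r=cv2.matchTemplate(b[y-12:y+h+12,x-12:x+w+12],a[y:y+h,x:x+w],cv2.TM_CCOEFF_NORMED);_,v,_,p=cv2.minMaxLoc(r);print(c,n,"shift",p[0]-12,p[1]-12,round(v,2))
```

```text
side kapton shift -1 0 0.38
side bottle shift 0 0 0.92
side pedal shift 0 1 0.66
side cam shift 0 0 0.89
side adapter shift 0 0 0.94
scene kapton shift 0 0 0.99
scene bottle shift 0 0 0.94
scene cam shift 0 0 0.99
scene adapter shift -2 5 0.26
```

```bash
python3 -c "
from bench import *
print(finish_job())"
```

```text
the job is handed in; nothing more can be done
None
```

The job is handed in: all six slats stand on the plate as a three-layer crosswise tower within about 3 mm of the marks, the tin stands on the larger cork pad, and the pedal was held at its stop for over a second and let spring back. The tin was knocked off the pad around the first press, so I put it back and pressed the pedal a second time; the bystanders show no movement, though the coax adapter could be checked in only one camera view.

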